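# Load specimen pails and ratchet the hoist up to the deck

## Robot

A 6-joint arm with a two-finger parallel gripper is mounted at the origin on the work surface. World frame = base frame: x ahead of the robot, y to its left, z up, the work surface at z = 0. Lengths are in mm, angles in rad, forces in N, time in s.
With the tool pointing down it reaches from about 300 to 850 mm from the base axis. Payload 5.4 kg.
Tool frame: the origin (TCP) lies at the very end of the fingers, on their centre line; the grasp point (between the pads) lies manip.pinch_z behind it (manip.pinch_z is the distance from the TCP to the grasp point, in mm); z points along the fingers, y is the line along which they close (so a half turn about z gives the same grasp; the last joint's range is limited). The gripper opens to 85 mm and grips with 20 to 120 N. Pads are 22 mm wide; open, the fingers measure 114 mm over their backs; the gripper's body (76 mm by 85 mm) begins 54 mm behind the grasp point. The pads swing forward as they close: fully open they stand 13 mm farther back than shut.
Start: joints at [0.955, 0.158, 1.597, -0, 1.386, -0.21], TCP at [226.991, 528.281, 231.299] pointing down, gripper open.
Joint ranges: [-2.91, 2.91], [-0.94, 2.29], [0.18, 2.7], [-1.29, 4.43], [0.17, 2.64], [-3, 3]. Speed limits (rad/s): [2.57, 2.57, 3.14, 3.14, 3.14, 3.14].

## Interface

Orientations are given as a unit quaternion [w, x, y, z].
In Python, from rig import telemetry, get_image, camera_params, ticket, manip gives the robot as it stands.
- The arm moves only by the tool arm_command, never from a script. Its argument "series" is a list of rows, each a list of 3 entries, a list of its own where there are three numbers: the shift along the tool's x, y, z each as a share of 25 cm, from -1 to 1, then the turn, a rotation vector about the tool's x, y, z each as a share of 45 degrees, from -1 to 1, then the closure, from 0 (fully open) to 1 (shut). In form: [[[x, y, z], [wx, wy, wz], hand], ...]. A call has 1 to 5 rows; each row is the pose to reach, as a shift and turn from the pose commanded when the call began, along the tool's axes at that moment; what a row does not reach only later rows make up. A row lasts 1/12 s, in which the tool goes at most 41.7 mm and 7.16 degrees, less where a joint would pass 70% of its speed; a pose out of reach is approached as far as the arm can. A call with a number of a shift or a turn outside -1 to 1 is refused whole. A call with a gripper value outside its range is refused whole. The fingers move at their own pace and stop on an object; "grip_force" is the grip in N (left out, the last holds). Time passes only in rows, so rows that repeat a pose let the fingers close. It gives the time, the measured TCP pose, the force, the opening and the grip force at its end, in the units of the state.
- telemetry.state(): the state, without advancing time (a new reading comes with each control period).
- get_image(name): name is "scene" or "top" or "wrist"; returns the picture (480x640x3 uint8, red, green, blue); there is no depth.
- camera_params(name): a dict with "camera_matrix" (3x3 intrinsics, pixels), "position" and "orientation" of the camera in the world; the wrist camera has in their place "tool_from_camera" (4x4, takes a point from camera to tool coordinates, whose origin is the TCP and whose axes are the flange's). Camera axes: x right, y down, z forward; pixel columns grow to the right and rows downward; lengths in mm; the calibration is good to about 2 mm. A picture is of the moment at which its call begins: read the wrist's pose just before it. camera_params takes no time and is no camera call.
- ticket.close_job(): hands the job in; it is judged then, once.
The state is a dict: "clock": time; "joint_pos": joint angles; "qvel": joint speeds; "effort": joint torques, N m; "tool_pos": TCP position; "ee_rot": TCP orientation; "wrist_force": force on the tool from outside, world axes, zero at the start; "moment": the same for the moment, N m; "grip_width": opening from 0.0 (shut) to 1.0 (fully open); "grasp_force": force on a finger pad.
Only numpy, scipy, OpenCV 4.12 (cv2) and the standard library are available. Lean on these libraries where they do the work, as an engineer would, in place of code of your own. Each camera call takes 0.05 s, during which the arm holds its last target. There are 200 camera calls.

## Task

Lift every specimen pail by its handle out of the green crate and stand them all upright on the hoist tray while it is down. Then work the red ratchet lever back and forth until the loaded tray is level with the receiving deck, not past it as the hoist cannot be lowered again, and finally swing the lever back to its rest stop by the green bumper and let go. Leave the glass jars alone.

Things in the scene. Friction and masses are not known exactly. Their poses are not given: they have to be found in the camera images.
- pail1: white round specimen pail with a blue lid and a stiff, fixed blue carrying handle; 72 mm diameter (lid 76 mm), about 0.3 kg. Origin: centre of the underside, z up the pail. The handle is an arch over the lid: a straight horizontal bar along the pail's own y, 66 mm long, 12 mm wide (x) and 12 mm high, its middle 112 mm above the origin, 28 mm of clear air between it and the lid (lid top at 78 mm), a post at each end of the bar (y = +-30 mm). May be absent (then None).
- pail2: white round specimen pail with a blue lid and a stiff, fixed blue carrying handle; 72 mm diameter (lid 76 mm), about 0.3 kg. Origin: centre of the underside, z up the pail. The handle is an arch over the lid: a straight horizontal bar along the pail's own y, 66 mm long, 12 mm wide (x) and 12 mm high, its middle 112 mm above the origin, 28 mm of clear air between it and the lid (lid top at 78 mm), a post at each end of the bar (y = +-30 mm). May be absent (then None).
- pail3: white round specimen pail with a blue lid and a stiff, fixed blue carrying handle; 72 mm diameter (lid 76 mm), about 0.3 kg. Origin: centre of the underside, z up the pail. The handle is an arch over the lid: a straight horizontal bar along the pail's own y, 66 mm long, 12 mm wide (x) and 12 mm high, its middle 112 mm above the origin, 28 mm of clear air between it and the lid (lid top at 78 mm), a post at each end of the bar (y = +-30 mm). May be absent (then None).
- pail4: white round specimen pail with a blue lid and a stiff, fixed blue carrying handle; 72 mm diameter (lid 76 mm), about 0.3 kg. Origin: centre of the underside, z up the pail. The handle is an arch over the lid: a straight horizontal bar along the pail's own y, 66 mm long, 12 mm wide (x) and 12 mm high, its middle 112 mm above the origin, 28 mm of clear air between it and the lid (lid top at 78 mm), a post at each end of the bar (y = +-30 mm). May be absent (then None).
- crate: shallow green crate, fixed, 300 x 300 mm, walls 6 mm thick and 45 mm high, floor 6 mm; the pails stand in it at the start. Origin: centre of the underside
- tray (a point): centre of the hoist tray's floor, on its top face; x points away from the robot towards the deck, z up. The aluminium tray is 220 mm (x) by 240 mm (y), with a rim 8 mm high on three sides (none towards the deck); it stands between two aluminium guide columns at y = +-138, x = +60 mm, whose tops are 158 mm over the table. It is 30 mm over the table when fully down and keeps its height whenever the lever does not drive it
- tray_edge (a point): middle of the tray's edge that faces the deck (yellow stripe), on the tray floor's top face, 110 mm in x from tray
- deck_edge (a point): middle of the near edge (yellow stripe) of the fixed aluminium receiving deck beyond the tray, on the deck's top face. The deck's height differs from start to start (95 to 130 mm over the table). Two jars stand on the deck
- lift (a joint): height of the tray above its lowest position, m (0 at the start, stop at 0.12). Goes up 0.013 m per radian that the wheel is turned; it cannot be lowered again with the lever
- winch_axis (a point): point on the lever's vertical pivot axis, 103 mm over the table (top of the lever arm), on the blue winch block (120 x 120 mm, 73 mm high) beside the tray at its -y side
- lever_grip (a point): centre of the lever's upright black grip: a round sleeve 24 mm in diameter, 55 mm high, reaching 27 mm above and 28 mm below this point, which spins freely about its own upright axis; it stands 130 mm from the winch axis, at the end of the flat red lever arm whose top is 30 mm below this point; nothing is above it
- lever (a joint): swing of the red lever about its upright axis, rad, growing counter-clockwise from above; 0 rest stop (arm at the green bumper), 1.5 the other stop. Its brass spring pawl engages the pin wheel: swung one way it grips the wheel (after up to 0.4 rad of slack; 6 to 10 N at the grip), the other way it runs loose and the tray stays: try both ways to find which. It stays where it is left
- wheel (a joint): turn of the 16-pin ratchet wheel under the lever, rad, 0 at the start; drives the tray
- jar_a: greenish glass specimen jar with white lid, 64 mm wide, 85 mm high, beside the crate on its far side from the hoist; a bystander, leave it alone. Origin: centre of the underside
- jar_b: greenish glass specimen jar with white lid, 52 mm wide, 70 mm high, on the table beyond the winch; a bystander, leave it alone. Origin: centre of the underside
- jar_c: greenish glass specimen jar with white lid, 68 mm wide, 90 mm high, on the deck; a bystander, leave it alone. Origin: centre of the underside
- jar_d: greenish glass specimen jar with white lid, 56 mm wide, 75 mm high, on the deck; a bystander, leave it alone. Origin: centre of the underside
- jar_e: greenish glass specimen jar with white lid, 68 mm wide, 90 mm high, beyond the winch; a bystander, leave it alone. Origin: centre of the underside
- jar_f: greenish glass specimen jar with white lid, 56 mm wide, 75 mm high, between crate and deck; a bystander, leave it alone. Origin: centre of the underside
Mind the look-alikes: they are no part of the job. Leave any brown look-alike of the pail4 alone. Leave any yellow look-alike of the pail1 alone.

How it is judged (in metres and radians):
On the way, in this order (a step that is already met when the one before it is completed fails the run):
1. all pails stand upright and released on the tray while it is still down (x of pail1 in the frame of tray between -0.1 and 0.1 m and y of pail1 in the frame of tray between -0.1 and 0.1 m and z of pail1 in the frame of tray between -0.01 and 0.012 m and angle between each of pail1, pail2, pail3, pail4's own z axis and vertical below 0.15 rad and linear speed of each of pail1, pail2, pail3, pail4 below 0.05 m/s and x of pail2 in the frame of tray between -0.1 and 0.1 m and y of pail2 in the frame of tray between -0.1 and 0.1 m and z of pail2 in the frame of tray between -0.01 and 0.012 m and x of pail3 in the frame of tray between -0.1 and 0.1 m and y of pail3 in the frame of tray between -0.1 and 0.1 m and z of pail3 in the frame of tray between -0.01 and 0.012 m and x of pail4 in the frame of tray between -0.1 and 0.1 m and y of pail4 in the frame of tray between -0.1 and 0.1 m and z of pail4 in the frame of tray between -0.01 and 0.012 m and value of joint lift below 0.012 m and contact force between each of pail1, pail2, pail3, pail4 and the fingers below 0.1 N), for 0.2 s.
2. the tray has been raised level with the deck (within 8 mm) (z of tray_edge in the frame of deck_edge between -0.008 and 0.008 m), for 0.3 s.
At the end, for the whole second after the job is handed in: All pails that are there stand upright and still on the tray (centres within 100 mm of the tray's centre both ways, so well on it), the tray floor is level with the deck within 8 mm, and the lever is back within 0.15 rad of its rest stop (all of step 2 and x of pail1 in the frame of tray between -0.1 and 0.1 m and y of pail1 in the frame of tray between -0.1 and 0.1 m and z of pail1 in the frame of tray between -0.01 and 0.012 m and angle between each of pail1, pail2, pail3, pail4's own z axis and vertical below 0.15 rad and linear speed of each of pail1, pail2, pail3, pail4 below 0.05 m/s and x of pail2 in the frame of tray between -0.1 and 0.1 m and y of pail2 in the frame of tray between -0.1 and 0.1 m and z of pail2 in the frame of tray between -0.01 and 0.012 m and x of pail3 in the frame of tray between -0.1 and 0.1 m and y of pail3 in the frame of tray between -0.1 and 0.1 m and z of pail3 in the frame of tray between -0.01 and 0.012 m and x of pail4 in the frame of tray between -0.1 and 0.1 m and y of pail4 in the frame of tray between -0.1 and 0.1 m and z of pail4 in the frame of tray between -0.01 and 0.012 m and value of joint lever below 0.15 rad); the robot touches nothing.
It fails at once if a glass jar is shoved (over 35 mm) or knocked over (distance of any of jar_a, jar_b, jar_c, jar_d, jar_e, jar_f from where it was at the start of the episode above 0.035 m or angle between any of jar_a, jar_b, jar_c, jar_d, jar_e, jar_f's own z axis and vertical above 0.6 rad).
Of pail1, pail2, pail3, pail4 only 2 to 4 are there at a start; the rules pass over those that are not, and their reading is None.
At some moment in a run one of pail1, pail2, pail3, pail4 may be knocked a few centimetres aside while the robot is not near it.
It also fails if it takes over 210 s, if anything falls off the work surface, if the arm or the gripper's body presses on something with over 40 N, if the wrist force passes 120 N, or if a joint passes its speed limit or range.

## Working session

There is one attempt and no reset: what is moved stays moved. The work goes in short steps, Python scripts to look and compute and a tool call to move; the robot and the scene stay as the last step left them, time stands still between calls to the robot, and variables do not carry over. Pictures are saved under pics/ and viewed, at most 14 in all, crops included, and the job is handed in when it is done.

Besides the shell and the picture viewer there is one more tool, called after ">>>" in YAML: its name, and indented under it one key for each argument. arm_command: Moves the arm, as the interface text tells. Shift numbers are shares of 25 cm and turn numbers shares of 45 degrees, none past 1 either way. Its arguments: {"type":"object","properties":{"series":{"type":"array","items":{"type":"array"}},"grip_force":{"type":"number"}},"required":["series"]}

```bash
mkdir -p pics; ls; python3 - <<'E'
from rig import telemetry, get_image, camera_params, ticket, manip
import cv2
print(telemetry.state(), manip.pinch_z)
for n in("scene","top","wrist"):
    print(n,camera_params(n))
for n in("scene","top"):
    cv2.imwrite(f"pics/{n}0.png",get_image(n)[:,:,::-1])
E
```

```text
pics
{'clock': 0.0, 'joint_pos': array([ 9.54924252e-01,  1.59077703e-01,  1.59826053e+00,  2.13227213e-05,
        1.38623088e+00, -2.10105942e-01]), 'qvel': array([-0.00064993,  0.00016478, -0.00021877,  0.00030087, -0.00056075,
        0.00093918]), 'effort': array([-7.82080788e-04, -3.96018255e+01, -3.31427479e+01, -3.79878193e-04,
        8.53535836e-03,  8.57247670e-06]), 'tool_pos': array([226.61514762, 527.78443199, 230.28665312]), 'ee_rot': array([-4.06223988e-04,  2.01495927e-01,  9.79488854e-01, -9.00943138e-04]), 'wrist_force': array([ 0.23844885,  0.56283812, -0.62535951]), 'moment': array([ 0.02311044, -0.00668858,  0.03711787]), 'grasp_force': 0.0, 'grip_width': 0.9993618616306984} 18.700000000000003
scene {'camera_matrix': array([[448.91051356,   0.        , 320.77522048],
       [  0.        , 448.91051356, 237.60685424],
       [  0.        ,   0.        ,   1.        ]]), 'position': array([1132.16688379,  464.33428812,  918.56094193]), 'orientation': array([-0.16973813,  0.42510883,  0.82921255, -0.32074599])}
top {'camera_matrix': array([[513.81177062,   0.        , 316.56665437],
       [  0.        , 513.81177062, 237.81557237],
       [  0.        ,   0.        ,   1.        ]]), 'position': array([ 328.74848882,   50.44645111, 1294.95819563]), 'orientation': array([-0.05319937,  0.70626189, -0.7039988 ,  0.05243713])}
wrist {'camera_matrix': array([[430.42719733,   0.        , 321.56173647],
       [  0.        , 430.42719733, 239.51641573],
       [  0.        ,   0.        ,   1.        ]]), 'tool_from_camera': array([[ 1.32731024e-03, -9.64388881e-01, -2.64485019e-01,
         6.79686342e+01],
       [ 9.99999092e-01,  1.34192806e-03,  1.25407994e-04,
        -9.82758280e-01],
       [ 2.33977794e-04, -2.64484945e-01,  9.64389786e-01,
        -1.41729635e+02],
       [ 0.00000000e+00,  0.00000000e+00,  0.00000000e+00,
         1.00000000e+00]])}
```

View pics/scene0.png

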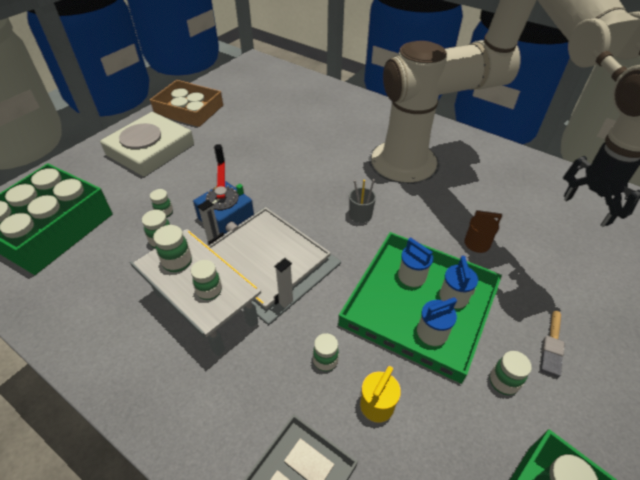

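View pics/top0.png

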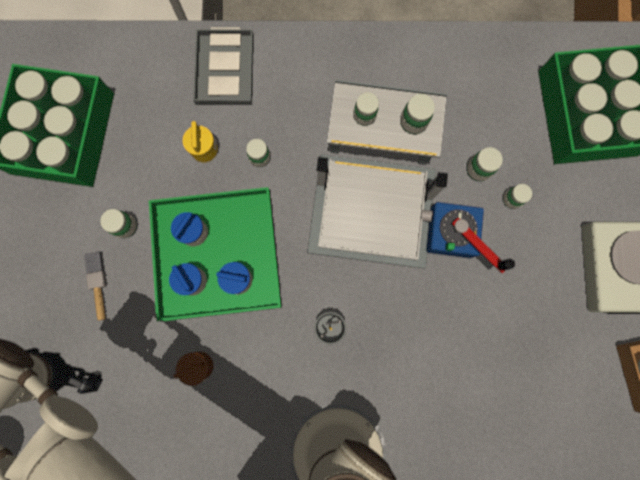

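```bash
cat > h.py <<'E'
import numpy as np, cv2
from scipy.spatial.transform import Rotation as R
from rig import telemetry, get_image, camera_params, ticket, manip
def rot(q): return R.from_quat([q[1],q[2],q[3],q[0]])
def cam(n,st=None):
    c=camera_params(n);K=c["camera_matrix"]
    if n=="wrist":
        st=st or telemetry.state();T=c["tool_from_camera"];Rt=rot(st["ee_rot"]).as_matrix()
        return K,Rt@T[:3,:3],Rt@T[:3,3]+st["tool_pos"]
    return K,rot(c["orientation"]).as_matrix(),c["position"]
def ray(C,uv):
    K,Rm,p=C; d=Rm@np.linalg.inv(K)@[*uv,1]; return p,d/np.linalg.norm(d)
def atz(C,uv,z):
    p,d=ray(C,uv); return p+d*(z-p[2])/d[2]
def tri(obs):
    A=np.zeros((3,3));b=np.zeros(3)
    for C,uv in obs:
        p,d=ray(C,uv);M=np.eye(3)-np.outer(d,d);A+=M;b+=M@p
    x=np.linalg.solve(A,b)
    return x,[round(float(np.linalg.norm((np.eye(3)-np.outer(ray(C,u)[1],ray(C,u)[1]))@(x-ray(C,u)[0]))),1) for C,u in obs]
def proj(C,X):
    K,Rm,p=C; q=K@Rm.T@(np.asarray(X)-p); return q[:2]/q[2]
def crop(im,x0,y0,w,h,W,H):
    return cv2.resize(im[y0:y0+h,x0:x0+w],(W,H),interpolation=cv2.INTER_CUBIC)
E
python3 - <<'E'
from h import *
t=cv2.imread("pics/top0.png");s=cv2.imread("pics/scene0.png")
cv2.imwrite("pics/c1.png",np.hstack([crop(t,145,185,140,140,400,400),crop(s,385,230,120,120,400,400)]))
cv2.imwrite("pics/c2.png",np.hstack([crop(t,310,80,200,200,400,400),crop(s,150,140,200,200,400,400)]))
E
```

```text
(no output)
```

View pics/c1.png

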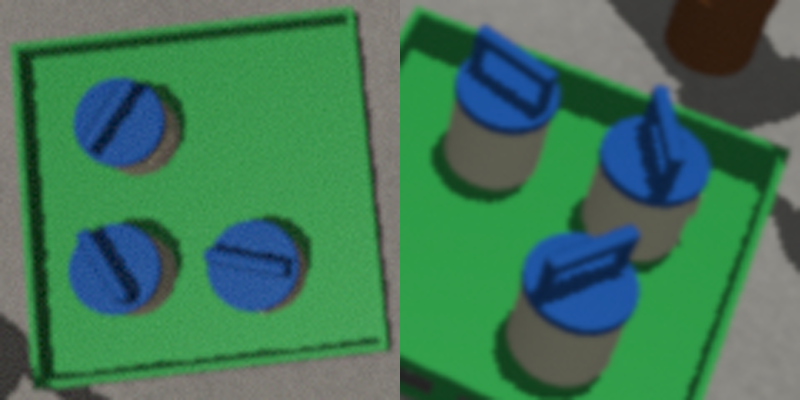

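View pics/c2.png

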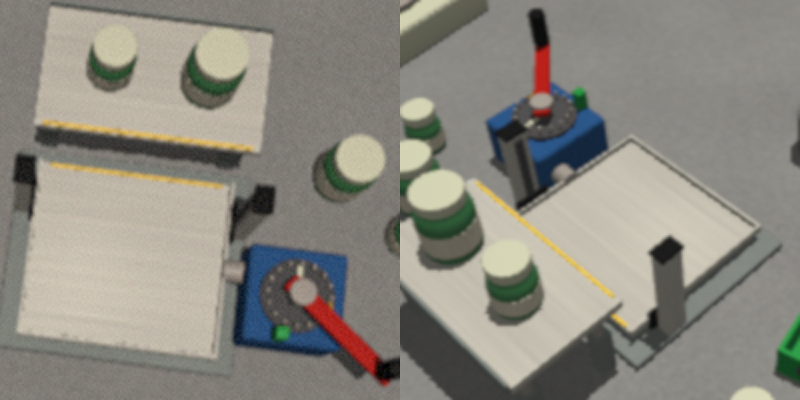

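```bash
python3 - <<'E'
from h import *
np.set_printoptions(precision=1,suppress=True)
T=cam("top");S=cam("scene")
for n,a,b in [("A",(187,228),(439,315)),("B",(185.6,278.8),(461.5,278)),("C",(234.3,277.4),(417.4,257.6)),
 ("deckL",(329,142),(261,291.5)),("deckR",(436.5,155),(187.5,230)),("axis",(461.5,225),(220.5,191.5)),("griptop",(506,265),(218.5,145)),("jarf",(257,146),(326,345))]:
    print(n,*tri([(T,a),(S,b)]))
for n,a,b in [("A",(428.5,308.6),(455.5,299.6)),("B",(464,257),(465,285)),("C",(411,239),(431,252.5))]:
    p,q=atz(S,a,121),atz(S,b,121); print(n,p,q,(p+q)/2,np.linalg.norm(p-q),np.degrees(np.arctan2(*(q-p)[1::-1])))
for a in [(334,162.5),(423.5,173.5),(319,246),(417.5,258.5)]: print(atz(T,a,32))
E
```

```text
A [534.7 365.3  76.4] [1.5, 1.5]
B [412.2 363.6  79. ] [2.2, 2.2]
C [415.6 249.3  77.2] [2.9, 2.9]
deckL [736.1  25.8 115.4] [3.3, 3.3]
deckR [ 704.1 -230.8  123.6] [0.2, 0.2]
axis [ 539.2 -288.1  100.7] [1.9, 1.9]
griptop [ 441.9 -370.5  160.3] [3.0, 3.0]
jarf [740.1 203.   73.5] [3.4, 3.4]
A [564.1 346.9 121. ] [509.2 383.8 121. ] [536.7 365.3 121. ] 66.08602518711571 146.1354454170424
B [386.1 350.1 121. ] [460.7 384.7 121. ] [423.4 367.4 121. ] 82.21053832101201 24.824196443830285
C [408.  223.3 121. ] [418.7 281.6 121. ] [413.4 252.5 121. ] 59.24886105838362 79.59645266622464
[712.8   8.4  32. ]
[ 684.6 -218.2   32. ]
[498.5  46.   32. ]
[ 468.1 -197.4   32. ]
```

```bash
cat >> h.py <<'E'
def plan(wps):
    """wps: (x,y,z,angle of tool y in deg, tool down); prints one command pose per waypoint"""
    st=telemetry.state();p=st["tool_pos"];Rm=rot(st["ee_rot"]).as_matrix()
    for x,y,z,a in wps:
        a=np.radians(a);ey=np.array([np.cos(a),np.sin(a),0]);ez=np.array([0,0,-1.]);
        Rt=np.column_stack([np.cross(ey,ez),ey,ez]);t=np.array([x,y,z])
        d=Rm.T@(t-p);w=R.from_matrix(Rm.T@Rt).as_rotvec(degrees=True)
        n=max(np.linalg.norm(d)/41.7,np.linalg.norm(w)/7.16)
        print(np.round(d/250,3).tolist(),np.round(w/45,3).tolist(),"rows %.1f"%n)
        p,Rm=t,Rt
def ang():
    Rm=rot(telemetry.state()["ee_rot"]).as_matrix();return np.degrees(np.arctan2(Rm[1,1],Rm[0,1]))
E
python3 - <<'E'
from h import *
T=cam("top")
print(atz(T,(487,160),90),atz(T,(519,193),70),atz(T,(447,245),90))
plan([(340,430,260,60),(440,320,270,54)])
E
```

```text
[ 702.51403219 -360.84494051   90.        ] [ 625.53462252 -441.95316123   70.        ] [ 494.06098238 -256.62675109   90.        ]
[-0.571, -0.181, -0.118] [-0.002, -0.0, 0.15] rows 3.7
[-0.566, -0.181, -0.04] [0.0, 0.0, 0.133] rows 3.6
```

>>> arm_command:
  series:
    - [[-0.571,-0.181,-0.118],[0,0,0.15],0]
    - [[-0.571,-0.181,-0.118],[0,0,0.15],0]
    - [[-0.571,-0.181,-0.118],[0,0,0.15],0]
    - [[-0.571,-0.181,-0.118],[0,0,0.15],0]
    - [[-0.571,-0.181,-0.118],[0,0,0.15],0]
  grip_force: 40

```text
clock: 0.52
tool_pos: [344.3, 427.6, 261.9]
ee_rot: [0.001, 0.261, 0.965, 0.0]
wrist_force: [0.6, 0.4, 0.6]
grip_width: 1.002
grasp_force: 0.0
```

>>> arm_command:
  series:
    - [[-0.566,-0.181,-0.04],[0,0,0.133],0]
    - [[-0.566,-0.181,-0.04],[0,0,0.133],0]
    - [[-0.566,-0.181,-0.04],[0,0,0.133],0]
    - [[-0.566,-0.181,-0.04],[0,0,0.133],0]
    - [[-0.566,-0.181,-0.04],[0,0,0.133],0]

```text
clock: 0.93
tool_pos: [442.8, 317.4, 270.6]
ee_rot: [0.001, 0.311, 0.95, -0.001]
wrist_force: [-0.9, 0.0, -0.3]
grip_width: 1.003
grasp_force: 0.0
```

```bash
python3 - <<'E'
from h import *
st=telemetry.state();print(st["clock"],st["tool_pos"],ang(),st["qvel"].max())
im=get_image("wrist");cv2.imwrite("pics/w1.png",im[:,:,::-1])
import pickle;pickle.dump(st,open("w1.pkl","wb"))
C=cam("wrist",st)
for n,p in dict(A=(535,365),B=(412,364),C=(415,249)).items(): print(n,proj(C,(*p,84)),proj(C,(*p,124)))
E
```

```text
0.9333 [442.76341426 317.41665951 270.60053287] 53.7319987505186 0.07635757994258038
A [438.4483567  267.93196095] [453.03239301 286.34274928]
B [349.38622111 142.50362733] [353.14591214 145.47260019]
C [232.36307247 233.84669708] [220.88450594 248.34163037]
```

View pics/w1.png

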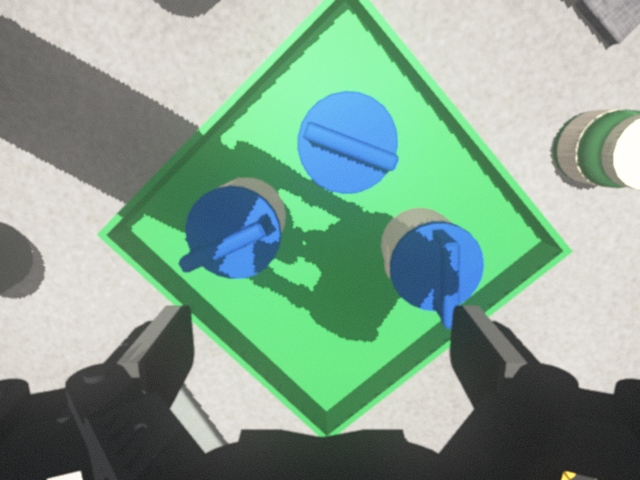

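```bash
python3 - <<'E'
from h import *
import pickle
np.set_printoptions(precision=1,suppress=True)
C=cam("wrist",pickle.load(open("w1.pkl","rb")))
for n,a,b,l in [("A",(449,321),(449,240),(437,266)),("B",(305,131),(396,162),(348,142)),("C",(184,264),(268,224),(234,232))]:
    p,q=atz(C,a,122),atz(C,b,122);print(n,(p+q)/2,np.linalg.norm(p-q),np.degrees(np.arctan2(*(q-p)[1::-1])),"lid",atz(C,l,84))
plan([(536.5,366,230,53),(536.5,366,99,53)])
E
```

```text
A [531.2 364.6 122. ] 62.20664007132283 148.30852078206686 lid [532.9 364.9  84. ]
B [411.9 362.4 122. ] 63.66294918667081 35.467737808280226 lid [411.1 363.4  84. ]
C [414.8 252.8 122. ] 67.34587332835198 79.51656527304701 lid [414.6 251.   84. ]
[-0.197, 0.376, 0.161] [-0.001, -0.001, 0.018] rows 2.7
[0.0, 0.0, 0.524] [0.0, 0.0, 0.0] rows 3.1
```

```bash
python3 - <<'E'
from h import *
plan([(533,365,200,56),(533,365,100,56),(533,365,260,56),(560,200,260,20),(585,50,260,-7),(611,-92.5,260,-7)])
E
```

```text
[-0.189, 0.365, 0.281] [-0.001, -0.001, -0.049] rows 3.0
[0.0, 0.0, 0.4] [0.0, 0.0, 0.0] rows 2.4
[0.0, 0.0, -0.64] [0.0, 0.0, 0.0] rows 3.8
[-0.459, -0.487, 0.0] [0.0, 0.0, 0.8] rows 5.0
[-0.598, -0.111, 0.0] [0.0, 0.0, 0.6] rows 3.8
[-0.553, 0.173, 0.0] [0.0, 0.0, 0.0] rows 3.5
```

>>> arm_command:
  series:
    - [[-0.189,0.365,0.281],[0,0,-0.049],0]
    - [[-0.189,0.365,0.281],[0,0,-0.049],0]
    - [[-0.189,0.365,0.281],[0,0,-0.049],0]
    - [[-0.189,0.365,0.281],[0,0,-0.049],0]
    - [[-0.189,0.365,0.281],[0,0,-0.049],0]

```text
clock: 1.4
tool_pos: [529.7, 367.3, 195.2]
ee_rot: [-0.004, 0.29, 0.957, -0.003]
wrist_force: [-0.1, 0.6, 0.8]
grip_width: 1.004
grasp_force: 0.0
```

>>> arm_command:
  series:
    - [[0,0,0.2],[0,0,0],0]
    - [[0,0,0.4],[0,0,0],0]
    - [[0,0,0.4],[0,0,0],0]
    - [[0,0,0.4],[0,0,0],0]
    - [[0,0,0.4],[0,0,0],0.3]

```text
clock: 1.82
tool_pos: [531.3, 367.4, 102.3]
ee_rot: [0.0, 0.29, 0.957, 0.0]
wrist_force: [0.3, -0.6, 1.0]
grip_width: 0.885
grasp_force: 0.0
```

>>> arm_command:
  series:
    - [[0,0,0],[0,0,0],1]
    - [[0,0,0],[0,0,0],1]
    - [[0,0,0],[0,0,0],1]
    - [[0,0,0],[0,0,0],1]
    - [[0,0,0],[0,0,0],1]
  grip_force: 50

```text
clock: 2.23
tool_pos: [532.6, 366.7, 101.6]
ee_rot: [0.001, 0.291, 0.957, 0.001]
wrist_force: [1.2, 1.4, 3.4]
grip_width: 0.143
grasp_force: 4.8
```

>>> arm_command:
  series:
    - [[0,0,0],[0,0,0],1]
    - [[0,0,0],[0,0,0],1]
    - [[0,0,0],[0,0,0],1]
    - [[0,0,0],[0,0,0],1]
    - [[0,0,0],[0,0,0],1]

```text
clock: 2.65
tool_pos: [532.7, 366.9, 101.8]
ee_rot: [0.001, 0.291, 0.957, 0.001]
wrist_force: [-1.1, -0.0, 5.9]
grip_width: 0.127
grasp_force: 49.9
```

>>> arm_command:
  series:
    - [[0,0,-0.1],[0,0,0],1]
    - [[0,0,-0.25],[0,0,0],1]
    - [[0,0,-0.4],[0,0,0],1]
    - [[0,0,-0.55],[0,0,0],1]
    - [[0,0,-0.7],[0,0,0],1]

```text
clock: 3.07
tool_pos: [531.0, 366.0, 275.4]
ee_rot: [-0.001, 0.291, 0.957, -0.001]
wrist_force: [1.7, 0.1, -3.8]
grip_width: 0.132
grasp_force: 49.2
```

>>> arm_command:
  series:
    - [[-0.1,-0.1,0],[0,0,0.16],1]
    - [[-0.2,-0.2,0],[0,0,0.32],1]
    - [[-0.3,-0.3,0],[0,0,0.48],1]
    - [[-0.4,-0.4,0],[0,0,0.64],1]
    - [[-0.46,-0.49,0],[0,0,0.79],1]

```text
clock: 3.48
tool_pos: [559.5, 197.8, 273.7]
ee_rot: [-0.001, 0.572, 0.82, -0.001]
wrist_force: [0.5, -0.8, -4.2]
grip_width: 0.127
grasp_force: 49.2
```

```bash
python3 - <<'E'
from h import *
st=telemetry.state();print(st["clock"],st["tool_pos"],ang(),st["grip_width"],st["wrist_force"])
plan([(585,50,280,-7),(606,-55,280,-7),(611,-92.5,200,-7)])
E
```

```text
3.4833 [559.47490378 197.81541034 273.65708628] 20.234872983969815 0.12698053481673882 [ 0.47603416 -0.82737174 -4.23978612]
[-0.59, -0.109, -0.025] [-0.004, 0.002, 0.605] rows 3.8
[-0.407, 0.135, 0.0] [0.0, 0.0, 0.0] rows 2.6
[-0.146, 0.038, 0.32] [0.0, 0.0, 0.0] rows 2.1
```

>>> arm_command:
  series:
    - [[-0.13,-0.03,-0.025],[0,0,0.14],1]
    - [[-0.28,-0.06,-0.025],[0,0,0.29],1]
    - [[-0.43,-0.09,-0.025],[0,0,0.44],1]
    - [[-0.56,-0.109,-0.025],[0,0,0.58],1]
    - [[-0.59,-0.109,-0.025],[0,0,0.605],1]

```text
clock: 3.9
tool_pos: [586.0, 47.9, 280.0]
ee_rot: [0.0, 0.75, 0.662, -0.002]
wrist_force: [-0.2, 1.5, -3.5]
grip_width: 0.131
grasp_force: 49.2
```

>>> arm_command:
  series:
    - [[-0.13,0.045,0],[0,0,0],1]
    - [[-0.27,0.09,0],[0,0,0],1]
    - [[-0.407,0.135,0],[0,0,0],1]
    - [[-0.407,0.135,0],[0,0,0],1]
    - [[-0.407,0.135,0],[0,0,0],1]

```text
clock: 4.32
tool_pos: [607.4, -53.3, 279.9]
ee_rot: [-0.001, 0.747, 0.664, -0.001]
wrist_force: [-0.9, 0.9, -3.9]
grip_width: 0.129
grasp_force: 49.1
```

```bash
python3 - <<'E'
from h import *
import pickle
st=telemetry.state();print(st["clock"],st["tool_pos"],ang(),st["wrist_force"])
im=get_image("wrist");cv2.imwrite("pics/w2.png",im[:,:,::-1])
pickle.dump(st,open("w2.pkl","wb"))
E
```

```text
4.3167 [607.44905684 -53.33409574 279.9238396 ] -6.718170218363202 [-0.92137366  0.93317726 -3.92956157]
```

View pics/w2.png

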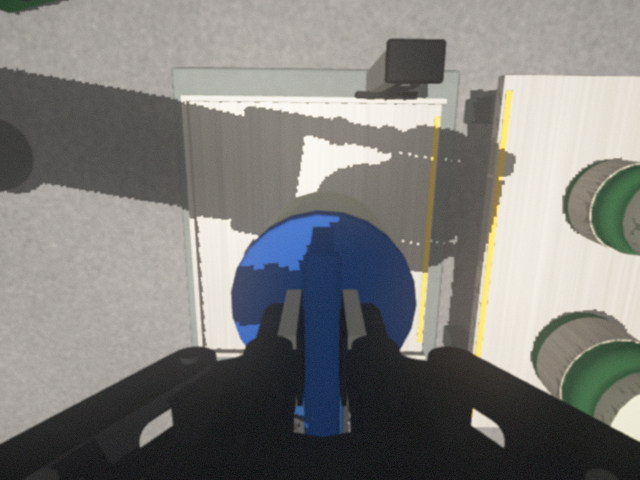

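```bash
python3 - <<'E'
from h import *
import pickle
np.set_printoptions(precision=1,suppress=True)
C=cam("wrist",pickle.load(open("w2.pkl","rb")));T=cam("top")
print([atz(C,u,z) for u,z in [((183,98),38),((443,102),38),((203,353),38),((420,345),30),((438,115),30)]])
for z in (110,115,120,125,130): print(z,atz(C,(510,92),z),atz(T,(330,143),z), "far",atz(C,(478,355),z),atz(T,(436.5,155),z))
print(tri([(C,(438,115)),(T,(334,162.5))]),tri([(C,(508,92)),(T,(330,143.5))]))
E
```

```text
[array([498.6,  45.5,  38. ]), array([717.4,  16.8,  38. ]), array([ 470. , -194.6,   38. ]), array([ 686.7, -215. ,   30. ]), array([714.8,   6.5,  30. ])]
110 [743.9  17.2 110. ] [737.4  20.5 110. ] far [ 718.  -182.9  110. ] [ 708.3 -233.9  110. ]
115 [741.9  17.1 115. ] [735.7  20.7 115. ] far [ 716.3 -179.8  115. ] [ 706.7 -232.7  115. ]
120 [739.8  17.  120. ] [733.9  20.8 120. ] far [ 714.7 -176.6  120. ] [ 705.1 -231.5  120. ]
125 [737.7  16.9 125. ] [732.2  20.9 125. ] far [ 713.  -173.5  125. ] [ 703.5 -230.3  125. ]
130 [735.6  16.9 130. ] [730.5  21.1 130. ] far [ 711.4 -170.4  130. ] [ 701.9 -229.1  130. ]
(array([725.3,   6.5, -10.2]), [0.6, 0.6]) (array([722.8,  19.1, 153.7]), [3.0, 3.0])
```

```bash
python3 - <<'E'
from h import *
plan([(612,-91.5,220,-7),(612,-91.5,127,-7)])
E
```

```text
[-0.155, 0.037, 0.24] [-0.004, -0.002, 0.009] rows 1.7
[0.0, 0.0, 0.372] [0.0, 0.0, 0.0] rows 2.2
```

>>> arm_command:
  series:
    - [[-0.08,0.02,0.12],[0,0,0],1]
    - [[-0.155,0.037,0.24],[0,0,0],1]
    - [[-0.155,0.037,0.24],[0,0,0],1]
    - [[-0.155,0.037,0.24],[0,0,0],1]

```text
clock: 4.7
tool_pos: [610.8, -89.9, 218.4]
ee_rot: [-0.003, 0.746, 0.666, -0.001]
wrist_force: [-0.4, 0.7, -3.8]
grip_width: 0.129
grasp_force: 49.4
```

>>> arm_command:
  series:
    - [[0,0,0.12],[0,0,0],1]
    - [[0,0,0.22],[0,0,0],1]
    - [[0,0,0.3],[0,0,0],1]
    - [[0,0,0.34],[0,0,0],1]
    - [[0,0,0.36],[0,0,0],1]

```text
clock: 5.12
tool_pos: [612.4, -89.8, 131.0]
ee_rot: [-0.001, 0.746, 0.666, -0.0]
wrist_force: [-0.8, -0.1, -3.1]
grip_width: 0.13
grasp_force: 49.4
```

>>> arm_command:
  series:
    - [[0,0,0.005],[0,0,0],1]
    - [[0,0,0.01],[0,0,0],1]
    - [[0,0,0.01],[0,0,0],1]
    - [[0,0,0.01],[0,0,0],1]

```text
clock: 5.45
tool_pos: [613.8, -91.6, 131.0]
ee_rot: [0.001, 0.746, 0.666, 0.001]
wrist_force: [0.9, 0.3, -4.4]
grip_width: 0.127
grasp_force: 49.4
```

>>> arm_command:
  series:
    - [[0,0,0.004],[0,0,0],1]
    - [[0,0,0.008],[0,0,0],1]
    - [[0,0,0.012],[0,0,0],1]
    - [[0,0,0.012],[0,0,0],1]

```text
clock: 5.78
tool_pos: [612.9, -91.5, 126.4]
ee_rot: [0.0, 0.746, 0.665, 0.0]
wrist_force: [0.1, 0.3, -4.3]
grip_width: 0.122
grasp_force: 49.4
```

>>> arm_command:
  series:
    - [[0,0,0.004],[0,0,0],1]
    - [[0,0,0.006],[0,0,0],1]
    - [[0,0,0.006],[0,0,0],1]
    - [[0,0,0.006],[0,0,0],1]

```text
clock: 6.12
tool_pos: [613.7, -91.9, 126.1]
ee_rot: [0.001, 0.746, 0.665, 0.001]
wrist_force: [-0.4, -1.1, 4.9]
grip_width: 0.13
grasp_force: 50.5
```

>>> arm_command:
  series:
    - [[0,0,0],[0,0,0],0.5]
    - [[0,0,0],[0,0,0],0.5]
    - [[0,0,0],[0,0,0],0.5]
    - [[0,0,0],[0,0,0],0.5]
    - [[0,0,0],[0,0,0],0.5]

```text
clock: 6.53
tool_pos: [612.6, -91.2, 124.5]
ee_rot: [-0.0, 0.746, 0.666, -0.0]
wrist_force: [0.1, -0.4, 1.1]
grip_width: 0.497
grasp_force: 0.0
```

>>> arm_command:
  series:
    - [[0,0,-0.1],[0,0,0],0.5]
    - [[0,0,-0.2],[0,0,0],0.5]
    - [[0,0,-0.35],[0,0,0],0.5]
    - [[0,0,-0.5],[0,0,0],0.5]
    - [[0,0,-0.6],[0,0,0],0.3]

```text
clock: 6.95
tool_pos: [613.6, -91.6, 278.9]
ee_rot: [0.002, 0.746, 0.666, 0.001]
wrist_force: [1.0, -0.5, 0.3]
grip_width: 0.624
grasp_force: 0.0
```

```bash
python3 - <<'E'
from h import *
plan([(500,60,260,-9),(414.6,220,255,-10.5),(414.6,251.5,190,-10.5),(414.6,251.5,101,-10.5)])
E
```

```text
[0.551, -0.521, 0.073] [0.005, 0.001, 0.054] rows 4.6
[0.579, -0.438, 0.02] [0.0, 0.0, 0.033] rows 4.4
[0.124, -0.023, 0.26] [0.0, 0.0, 0.0] rows 1.7
[0.0, 0.0, 0.356] [0.0, 0.0, 0.0] rows 2.1
```

>>> arm_command:
  series:
    - [[0.551,-0.521,0.073],[0,0,0.054],0]
    - [[0.551,-0.521,0.073],[0,0,0.054],0]
    - [[0.551,-0.521,0.073],[0,0,0.054],0]
    - [[0.551,-0.521,0.073],[0,0,0.054],0]
    - [[0.551,-0.521,0.073],[0,0,0.054],0]

```text
clock: 7.37
tool_pos: [496.4, 63.1, 255.9]
ee_rot: [-0.001, 0.76, 0.65, -0.0]
wrist_force: [0.5, 0.7, 0.7]
grip_width: 0.996
grasp_force: 0.0
```

>>> arm_command:
  series:
    - [[0.579,-0.438,0.02],[0,0,0.033],0]
    - [[0.579,-0.438,0.02],[0,0,0.033],0]
    - [[0.579,-0.438,0.02],[0,0,0.033],0]
    - [[0.579,-0.438,0.02],[0,0,0.033],0]
    - [[0.579,-0.438,0.02],[0,0,0.033],0]

```text
clock: 7.78
tool_pos: [410.7, 224.0, 251.4]
ee_rot: [-0.001, 0.767, 0.641, 0.0]
wrist_force: [0.3, -0.3, 0.5]
grip_width: 1.001
grasp_force: 0.0
```

```bash
cat >> h.py <<'E'
def blue(im):
    hsv=cv2.cvtColor(im,cv2.COLOR_RGB2HSV);m=cv2.inRange(hsv,(104,120,40),(125,255,255))
    n,l,s,c=cv2.connectedComponentsWithStats(m)
    return [(c[i].round(1),s[i].tolist()) for i in range(1,n) if s[i,4]>150]
E
python3 - <<'E'
from h import *
import pickle
st=telemetry.state();print(st["clock"],st["tool_pos"],ang())
im=get_image("wrist");tp=get_image("top")
cv2.imwrite("pics/w3.png",im[:,:,::-1]);cv2.imwrite("pics/t3.png",tp[:,:,::-1])
pickle.dump(st,open("w3.pkl","wb"));print(blue(im));print(blue(tp))
T=cam("top")
for n,p in dict(A=(613,-91.5,108),B=(411.5,363,84),C=(414.6,251.5,84)).items(): print(n,proj(T,p),proj(cam("wrist",st),p))
E
```

```text
7.7833 [410.69897479 224.0104141  251.40219136] -10.25692559818778
[(array([290.2,  30. ]), [232, 0, 114, 73, 6316]), (array([323.1, 180.4]), [273, 129, 102, 110, 7978])]
[(array([379.3, 194.5]), [364, 180, 32, 30, 728]), (array([451.1, 229.9]), [427, 203, 56, 54, 1192])]
A [377.36339188 193.94792889] [624.1749494  539.15127066]
B [184.41012667 279.25591185] [287.14234783   8.8678279 ]
C [231.77622104 278.09120961] [322.11091997 177.38240994]
```

View pics/w3.png

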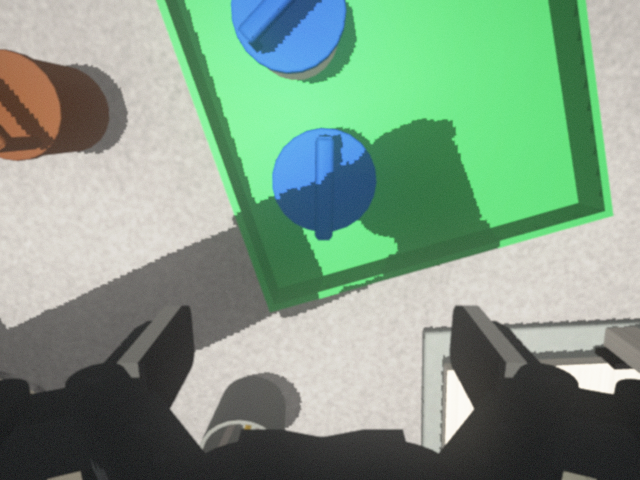

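```bash
python3 - <<'E'
from h import *
import pickle
C=cam("wrist",pickle.load(open("w3.pkl","rb")))
print(atz(C,(324.5,180),84),atz(C,(324,187),124), atz(C,(289,16),84))
plan([(415,250.5,190,-10.5),(415,250.5,101,-10.5),(415,250.5,285,-10.5),(490,90,285,-7),(540,-20,285,-7),(535,-137,220,-7)])
E
```

```text
[415.9569577  249.35339102  84.        ] [415.56654273 250.2229727  124.        ] [411.86196754 358.65936272  84.        ]
[0.112, -0.008, 0.246] [-0.0, -0.0, 0.006] rows 1.6
[0.0, 0.0, 0.356] [0.0, 0.0, 0.0] rows 2.1
[0.0, 0.0, -0.736] [0.0, 0.0, 0.0] rows 4.4
[-0.577, 0.412, 0.0] [0.0, 0.0, -0.078] rows 4.2
[-0.412, 0.252, 0.0] [0.0, 0.0, 0.0] rows 2.9
[-0.467, 0.037, 0.26] [0.0, 0.0, 0.0] rows 3.2
```

>>> arm_command:
  series:
    - [[0.06,-0.004,0.12],[0,0,0],0]
    - [[0.112,-0.006,0.246],[0,0,0],0]
    - [[0.112,-0.006,0.246],[0,0,0],0]
    - [[0.112,-0.006,0.246],[0,0,0],0]
    - [[0.112,-0.006,0.246],[0,0,0],0]

```text
clock: 8.3
tool_pos: [418.3, 247.4, 191.3]
ee_rot: [0.001, 0.769, 0.639, 0.001]
wrist_force: [-0.6, -0.6, 1.1]
grip_width: 1.006
grasp_force: 0.0
```

>>> arm_command:
  series:
    - [[0,0,0.18],[0,0,0],0]
    - [[0,0,0.356],[0,0,0],0]
    - [[0,0,0.356],[0,0,0],0]
    - [[0,0,0.356],[0,0,0],0]
    - [[0,0,0.356],[0,0,0],0.4]

```text
clock: 8.72
tool_pos: [419.0, 248.2, 103.6]
ee_rot: [0.001, 0.769, 0.639, 0.002]
wrist_force: [-0.5, 0.4, 0.7]
grip_width: 0.883
grasp_force: 0.0
```

>>> arm_command:
  series:
    - [[0,0,0],[0,0,0],1]
    - [[0,0,0],[0,0,0],1]
    - [[0,0,0],[0,0,0],1]
    - [[0,0,0],[0,0,0],1]
    - [[0,0,0],[0,0,0],1]

```text
clock: 9.13
tool_pos: [417.5, 248.4, 101.7]
ee_rot: [0.0, 0.769, 0.64, 0.001]
wrist_force: [-1.2, -0.1, 0.3]
grip_width: 0.143
grasp_force: 0.6
```

>>> arm_command:
  series:
    - [[0,0,0],[0,0,0],1]
    - [[0,0,0],[0,0,0],1]
    - [[0,0,0],[0,0,0],1]
    - [[0,0,0],[0,0,0],1]
    - [[0,0,0],[0,0,0],1]

```text
clock: 9.55
tool_pos: [417.3, 248.5, 101.8]
ee_rot: [-0.0, 0.769, 0.64, 0.0]
wrist_force: [-3.4, -0.3, 5.3]
grip_width: 0.129
grasp_force: 50.0
```

>>> arm_command:
  series:
    - [[0,0,-0.1],[0,0,0],1]
    - [[0,0,-0.25],[0,0,0],1]
    - [[0,0,-0.4],[0,0,0],1]
    - [[0,0,-0.55],[0,0,0],1]
    - [[0,0,-0.7],[0,0,0],1]

```text
clock: 9.97
tool_pos: [416.3, 248.0, 276.9]
ee_rot: [-0.0, 0.769, 0.64, -0.001]
wrist_force: [1.3, 0.3, -3.4]
grip_width: 0.127
grasp_force: 49.4
```

>>> arm_command:
  series:
    - [[-0.13,0.09,-0.05],[0,0,0],1]
    - [[-0.25,0.18,-0.05],[0,0,0],1]
    - [[-0.38,0.27,-0.05],[0,0,0],1]
    - [[-0.5,0.36,-0.05],[0,0,-0.04],1]
    - [[-0.577,0.412,-0.05],[0,0,-0.078],1]

```text
clock: 10.38
tool_pos: [492.9, 84.5, 287.6]
ee_rot: [0.0, 0.749, 0.663, -0.001]
wrist_force: [-0.4, -0.5, -3.2]
grip_width: 0.127
grasp_force: 49.4
```

>>> arm_command:
  series:
    - [[-0.12,0.08,0],[0,0,0],1]
    - [[-0.25,0.16,0],[0,0,0],1]
    - [[-0.37,0.22,0],[0,0,0],1]
    - [[-0.412,0.252,0],[0,0,0],1]
    - [[-0.412,0.252,0],[0,0,0],1]

```text
clock: 10.8
tool_pos: [542.7, -25.0, 287.2]
ee_rot: [-0.0, 0.75, 0.661, -0.001]
wrist_force: [1.3, 0.1, -2.0]
grip_width: 0.126
grasp_force: 49.4
```

```bash
python3 - <<'E'
from h import *
print(telemetry.state()["tool_pos"],ang())
plan([(535,-139,230,-7),(535,-139,131,-7)])
E
```

```text
[542.72952945 -25.02485328 287.21759165] -7.183490471881464
[-0.456, 0.027, 0.229] [-0.002, 0.001, -0.004] rows 3.1
[0.0, 0.0, 0.396] [0.0, 0.0, 0.0] rows 2.4
```

>>> arm_command:
  series:
    - [[-0.14,0.009,0.02],[0,0,0],1]
    - [[-0.28,0.018,0.1],[0,0,0],1]
    - [[-0.42,0.027,0.18],[0,0,0],1]
    - [[-0.456,0.027,0.229],[0,0,0],1]
    - [[-0.456,0.027,0.229],[0,0,0],1]

```text
clock: 11.22
tool_pos: [532.6, -136.4, 226.9]
ee_rot: [-0.004, 0.75, 0.662, -0.002]
wrist_force: [-0.4, 0.6, -2.8]
grip_width: 0.133
grasp_force: 49.4
```

>>> arm_command:
  series:
    - [[0,0,0.14],[0,0,0],1]
    - [[0,0,0.26],[0,0,0],1]
    - [[0,0,0.34],[0,0,0],1]
    - [[0,0,0.38],[0,0,0],1]
    - [[0,0,0.396],[0,0,0],1]

```text
clock: 11.63
tool_pos: [534.3, -134.1, 130.7]
ee_rot: [-0.002, 0.748, 0.663, -0.0]
wrist_force: [-0.6, 0.1, -3.0]
grip_width: 0.126
grasp_force: 49.4
```

>>> arm_command:
  series:
    - [[0,0,0.005],[0,0,0],1]
    - [[0,0,0.01],[0,0,0],1]
    - [[0,0,0.014],[0,0,0],1]
    - [[0,0,0.014],[0,0,0],1]

```text
clock: 11.97
tool_pos: [536.0, -136.5, 130.1]
ee_rot: [0.001, 0.749, 0.663, 0.0]
wrist_force: [-0.5, 0.1, -3.2]
grip_width: 0.126
grasp_force: 49.4
```

>>> arm_command:
  series:
    - [[0,0,0.004],[0,0,0],1]
    - [[0,0,0.008],[0,0,0],1]
    - [[0,0,0.012],[0,0,0],1]
    - [[0,0,0.016],[0,0,0],1]
    - [[0,0,0.016],[0,0,0],1]

```text
clock: 12.38
tool_pos: [535.9, -136.4, 126.4]
ee_rot: [0.001, 0.749, 0.663, 0.0]
wrist_force: [-1.7, 1.8, 4.9]
grip_width: 0.126
grasp_force: 50.5
```

>>> arm_command:
  series:
    - [[0,0,0],[0,0,0],1]
    - [[0,0,0],[0,0,0],1]

```text
clock: 12.55
tool_pos: [535.9, -136.4, 126.3]
ee_rot: [0.001, 0.749, 0.663, 0.0]
wrist_force: [-2.2, 1.5, 5.3]
grip_width: 0.127
grasp_force: 50.6
```

>>> arm_command:
  series:
    - [[0,0,0],[0,0,0],0.5]
    - [[0,0,0],[0,0,0],0.5]
    - [[0,0,0],[0,0,0],0.5]
    - [[0,0,0],[0,0,0],0.5]
    - [[0,0,0],[0,0,0],0.5]

```text
clock: 12.97
tool_pos: [535.2, -136.3, 124.7]
ee_rot: [-0.0, 0.749, 0.663, -0.0]
wrist_force: [0.1, 0.2, -0.7]
grip_width: 0.501
grasp_force: 0.0
```

>>> arm_command:
  series:
    - [[0,0,-0.1],[0,0,0],0.5]
    - [[0,0,-0.2],[0,0,0],0.5]
    - [[0,0,-0.35],[0,0,0],0.5]
    - [[0,0,-0.5],[0,0,0],0.5]
    - [[0,0,-0.6],[0,0,0],0.3]

```text
clock: 13.38
tool_pos: [536.0, -136.7, 278.8]
ee_rot: [0.002, 0.749, 0.663, 0.001]
wrist_force: [0.3, -1.4, 1.3]
grip_width: 0.63
grasp_force: 0.0
```

```bash
python3 - <<'E'
from h import *
plan([(510,40,260,-20),(450,200,255,-40),(412,300,250,-54.5),])
E
```

```text
[0.689, -0.189, 0.073] [0.006, 0.001, 0.29] rows 4.3
[0.519, -0.444, 0.02] [0.0, 0.0, 0.444] rows 4.1
[0.209, -0.374, 0.02] [0.0, 0.0, 0.322] rows 2.6
```

>>> arm_command:
  series:
    - [[0.689,-0.189,0.073],[0,0,0.29],0]
    - [[0.689,-0.189,0.073],[0,0,0.29],0]
    - [[0.689,-0.189,0.073],[0,0,0.29],0]
    - [[0.689,-0.189,0.073],[0,0,0.29],0]
    - [[0.689,-0.189,0.073],[0,0,0.29],0]

```text
clock: 13.8
tool_pos: [507.6, 44.9, 255.9]
ee_rot: [-0.001, 0.818, 0.575, 0.0]
wrist_force: [-0.1, -0.4, -0.2]
grip_width: 1.001
grasp_force: 0.0
```

>>> arm_command:
  series:
    - [[0.519,-0.444,0.02],[0,0,0.444],0]
    - [[0.519,-0.444,0.02],[0,0,0.444],0]
    - [[0.519,-0.444,0.02],[0,0,0.444],0]
    - [[0.519,-0.444,0.02],[0,0,0.444],0]
    - [[0.519,-0.444,0.02],[0,0,0.444],0]

```text
clock: 14.22
tool_pos: [447.1, 204.1, 251.4]
ee_rot: [-0.001, 0.906, 0.424, -0.0]
wrist_force: [0.3, -0.7, -0.5]
grip_width: 1.0
grasp_force: 0.0
```

>>> arm_command:
  series:
    - [[0.209,-0.374,0.02],[0,0,0.322],0]
    - [[0.209,-0.374,0.02],[0,0,0.322],0]
    - [[0.209,-0.374,0.02],[0,0,0.322],0]
    - [[0.209,-0.374,0.02],[0,0,0.322],0]
    - [[0.209,-0.374,0.02],[0,0,0.322],0]

```text
clock: 14.63
tool_pos: [410.3, 301.7, 246.3]
ee_rot: [0.0, 0.952, 0.307, -0.0]
wrist_force: [1.2, -1.2, 0.0]
grip_width: 0.998
grasp_force: 0.0
```

```bash
python3 - <<'E'
from h import *
import pickle
st=telemetry.state();print(st["clock"],st["tool_pos"],ang())
im=get_image("wrist");tp=get_image("top")
cv2.imwrite("pics/w4.png",np.vstack([cv2.resize(im,(640,480)),])[:,:,::-1])
pickle.dump(st,open("w4.pkl","wb"));print(blue(im));print(blue(tp))
T=cam("top")
for n,p in dict(A=(613,-91.5,108),C=(536,-136.5,108)).items(): print(n,proj(T,p))
print(proj(cam("wrist",st),(412,360,84)))
E
```

```text
14.6333 [410.33374766 301.67197137 246.28710158] -54.26531302597364
[(array([251.6, 160.3]), [202, 109, 104, 113, 7465])]
[(array([379.3, 194.5]), [364, 180, 32, 30, 729]), (array([451.1, 230. ]), [427, 203, 56, 54, 1198]), (array([395.2, 227.4]), [380, 213, 32, 30, 749])]
A [377.36339188 193.94792889]
C [397.03632986 226.0716645 ]
[255.67470308 165.79278341]
```

View pics/w4.png

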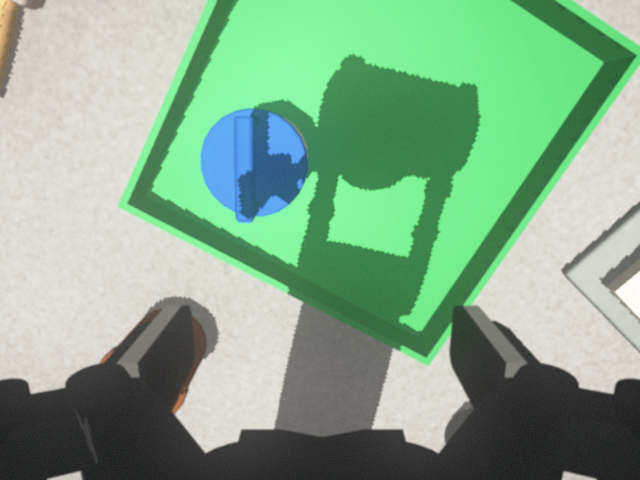

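```bash
python3 - <<'E'
from h import *
import pickle
C=cam("wrist",pickle.load(open("w4.pkl","rb")))
print(atz(C,(254.5,162),84),atz(C,(245,168),124),atz(cam("top"),(194,368),90))
E
```

```text
[413.70821926 362.1122963   84.        ] [413.81672595 361.93757969 124.        ] [208.59343521 331.10790475  90.        ]
```

```bash
python3 - <<'E'
from h import *
plan([(413.5,362.3,190,-54.3),(413.5,362.3,101,-54.3),(413.5,362.3,285,-54.3),(455,225,285,-35),(500,90,285,-15),(548,-29,285,-7)])
E
```

```text
[0.151, -0.198, 0.226] [0.001, 0.0, -0.004] rows 2.0
[0.0, 0.0, 0.356] [0.0, 0.0, 0.0] rows 2.1
[0.0, 0.0, -0.736] [0.0, 0.0, 0.0] rows 4.4
[-0.186, 0.543, 0.0] [0.0, 0.0, -0.429] rows 3.4
[-0.339, 0.457, 0.0] [0.0, 0.0, -0.444] rows 3.4
[-0.41, 0.309, 0.0] [0.0, 0.0, -0.178] rows 3.1
```

>>> arm_command:
  series:
    - [[0.08,-0.1,0.12],[0,0,0],0]
    - [[0.151,-0.194,0.226],[0,0,0],0]
    - [[0.151,-0.194,0.226],[0,0,0],0]
    - [[0.151,-0.194,0.226],[0,0,0],0]
    - [[0.151,-0.194,0.226],[0,0,0],0]

```text
clock: 15.15
tool_pos: [414.7, 360.9, 190.6]
ee_rot: [0.0, 0.953, 0.304, 0.0]
wrist_force: [-0.0, 1.0, 1.0]
grip_width: 0.999
grasp_force: 0.0
```

>>> arm_command:
  series:
    - [[0,0,0.18],[0,0,0],0]
    - [[0,0,0.356],[0,0,0],0]
    - [[0,0,0.356],[0,0,0],0]
    - [[0,0,0.356],[0,0,0],0]
    - [[0,0,0.356],[0,0,0],0.4]

```text
clock: 15.57
tool_pos: [415.4, 361.9, 103.6]
ee_rot: [-0.0, 0.953, 0.305, 0.002]
wrist_force: [1.2, 0.3, 0.4]
grip_width: 0.884
grasp_force: 0.0
```

>>> arm_command:
  series:
    - [[0,0,0],[0,0,0],1]
    - [[0,0,0],[0,0,0],1]
    - [[0,0,0],[0,0,0],1]
    - [[0,0,0],[0,0,0],1]
    - [[0,0,0],[0,0,0],1]

```text
clock: 15.98
tool_pos: [414.1, 362.2, 101.8]
ee_rot: [-0.0, 0.952, 0.305, 0.001]
wrist_force: [-0.1, 0.0, 1.7]
grip_width: 0.143
grasp_force: 4.4
```

>>> arm_command:
  series:
    - [[0,0,0],[0,0,0],1]
    - [[0,0,0],[0,0,0],1]
    - [[0,0,0],[0,0,0],1]
    - [[0,0,0],[0,0,0],1]
    - [[0,0,0],[0,0,0],1]

```text
clock: 16.4
tool_pos: [413.9, 362.4, 101.9]
ee_rot: [-0.0, 0.952, 0.305, 0.0]
wrist_force: [-2.0, -0.1, 6.3]
grip_width: 0.131
grasp_force: 50.6
```

>>> arm_command:
  series:
    - [[0,0,-0.1],[0,0,0],1]
    - [[0,0,-0.25],[0,0,0],1]
    - [[0,0,-0.4],[0,0,0],1]
    - [[0,0,-0.55],[0,0,0],1]
    - [[0,0,-0.7],[0,0,0],1]

```text
clock: 16.82
tool_pos: [413.1, 361.5, 276.8]
ee_rot: [0.0, 0.952, 0.305, -0.001]
wrist_force: [0.6, 0.9, -2.6]
grip_width: 0.126
grasp_force: 49.6
```

>>> arm_command:
  series:
    - [[-0.04,0.12,-0.04],[0,0,-0.1],1]
    - [[-0.08,0.25,-0.04],[0,0,-0.2],1]
    - [[-0.13,0.39,-0.04],[0,0,-0.3],1]
    - [[-0.186,0.543,-0.04],[0,0,-0.429],1]
    - [[-0.186,0.543,-0.04],[0,0,-0.429],1]

```text
clock: 17.23
tool_pos: [456.3, 218.4, 285.1]
ee_rot: [0.002, 0.888, 0.46, -0.001]
wrist_force: [0.1, 0.4, -3.2]
grip_width: 0.129
grasp_force: 49.7
```

>>> arm_command:
  series:
    - [[-0.08,0.11,0],[0,0,-0.11],1]
    - [[-0.17,0.23,0],[0,0,-0.22],1]
    - [[-0.26,0.35,0],[0,0,-0.33],1]
    - [[-0.339,0.457,0],[0,0,-0.444],1]
    - [[-0.339,0.457,0],[0,0,-0.444],1]

```text
clock: 17.65
tool_pos: [500.4, 84.2, 285.0]
ee_rot: [0.001, 0.795, 0.606, -0.001]
wrist_force: [-0.4, 0.3, -2.2]
grip_width: 0.127
grasp_force: 49.7
```

>>> arm_command:
  series:
    - [[-0.13,0.1,0],[0,0,-0.06],1]
    - [[-0.26,0.2,0],[0,0,-0.12],1]
    - [[-0.37,0.28,0],[0,0,-0.178],1]
    - [[-0.4,0.3,0],[0,0,-0.178],1]
    - [[-0.4,0.3,0],[0,0,-0.178],1]

```text
clock: 18.07
tool_pos: [545.6, -28.7, 284.9]
ee_rot: [-0.001, 0.752, 0.66, -0.001]
wrist_force: [-0.5, 0.1, -1.5]
grip_width: 0.131
grasp_force: 49.7
```

```bash
python3 - <<'E'
from h import *
print(telemetry.state()["tool_pos"],ang())
plan([(548,-28,230,-7),(548,-28,131,-7)])
tp=get_image("top");print(blue(tp))
E
```

```text
[545.63634097 -28.66070447 284.87312851] -7.4571115486973385
[0.004, 0.009, 0.219] [-0.002, 0.0, -0.01] rows 1.3
[0.0, 0.0, 0.396] [0.0, 0.0, 0.0] rows 2.4
[(array([377.2, 208.4]), [363, 195, 29, 30, 260]), (array([344.7, 211.9]), [339, 198, 14, 27, 234]), (array([451.3, 229.9]), [427, 203, 56, 54, 1191]), (array([404.6, 229.1]), [398, 215, 14, 28, 226])]
```

```bash
python3 - <<'E'
from h import *
tp=get_image("top");w=get_image("wrist");s=get_image("scene")
cv2.imwrite("pics/m5.png",np.hstack([crop(tp,300,130,140,140,400,400),crop(s,200,180,160,160,400,400)])[:,:,::-1])
E
```

```text
(no output)
```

View pics/m5.png

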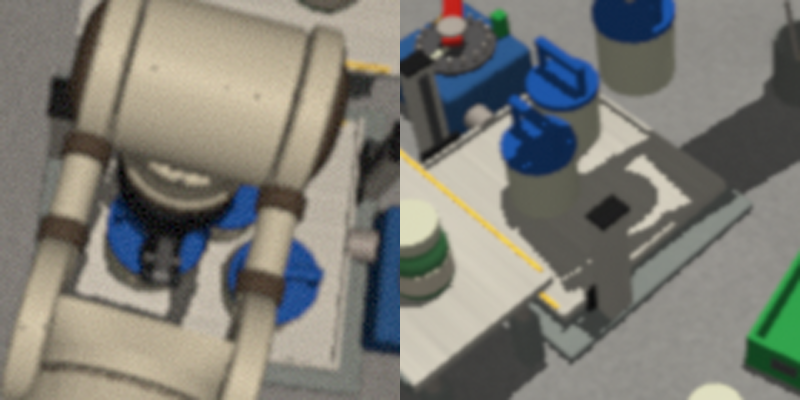

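```bash
python3 - <<'E'
from h import *
S=cam("scene");T=cam("top")
f=lambda x,y:(200+(x-400)*.4,180+y*.4)
for n,u in dict(A=(538,142),C=(562,78),B=(633,8)).items(): print(n,atz(S,f(*u),108))
print("bar",[atz(S,f(*u),147) for u in [(517,103),(570,133),(540,45),(580,82)]])
print(proj(T,(613,-91.5,108)),proj(T,(590,-91.5,108)))
E
```

```text
A [614.58628526 -93.82056636 108.        ]
C [ 531.93903187 -133.26227277  108.        ]
B [ 401.322354   -141.93796408  108.        ]
bar [array([ 612.72435118, -117.08505525,  147.        ]), array([613.13649184, -50.25801136, 147.        ]), array([ 537.22732571, -153.67057598,  147.        ]), array([554.74458521, -86.5815246 , 147.        ])]
[377.36339188 193.94792889] [377.50331155 203.46211489]
```

>>> arm_command:
  series:
    - [[0.004,0.009,0.11],[0,0,0],1]
    - [[0.004,0.009,0.219],[0,0,0],1]
    - [[0.004,0.009,0.219],[0,0,0],1]
    - [[0.004,0.009,0.219],[0,0,0],1]

```text
clock: 18.6
tool_pos: [546.4, -24.6, 230.0]
ee_rot: [-0.002, 0.75, 0.662, -0.001]
wrist_force: [-0.9, 0.6, -1.9]
grip_width: 0.131
grasp_force: 49.7
```

>>> arm_command:
  series:
    - [[0,0,0.14],[0,0,0],1]
    - [[0,0,0.26],[0,0,0],1]
    - [[0,0,0.34],[0,0,0],1]
    - [[0,0,0.38],[0,0,0],1]
    - [[0,0,0.396],[0,0,0],1]

```text
clock: 19.02
tool_pos: [547.8, -25.7, 132.3]
ee_rot: [-0.0, 0.75, 0.662, -0.0]
wrist_force: [0.1, -0.4, -2.4]
grip_width: 0.124
grasp_force: 49.7
```

>>> arm_command:
  series:
    - [[0,0,0.005],[0,0,0],1]
    - [[0,0,0.01],[0,0,0],1]
    - [[0,0,0.014],[0,0,0],1]
    - [[0,0,0.018],[0,0,0],1]
    - [[0,0,0.02],[0,0,0],1]

```text
clock: 19.43
tool_pos: [548.5, -26.3, 128.2]
ee_rot: [0.001, 0.75, 0.661, 0.0]
wrist_force: [-0.6, 0.3, -1.9]
grip_width: 0.126
grasp_force: 49.7
```

>>> arm_command:
  series:
    - [[0,0,0.002],[0,0,0],1]
    - [[0,0,0.004],[0,0,0],1]
    - [[0,0,0.004],[0,0,0],1]

```text
clock: 19.68
tool_pos: [547.8, -26.1, 126.3]
ee_rot: [-0.0, 0.75, 0.661, -0.0]
wrist_force: [-0.0, -0.3, -2.8]
grip_width: 0.131
grasp_force: 49.7
```

>>> arm_command:
  series:
    - [[0,0,0.003],[0,0,0],1]
    - [[0,0,0.006],[0,0,0],1]
    - [[0,0,0.006],[0,0,0],1]

```text
clock: 19.93
tool_pos: [548.4, -26.2, 126.2]
ee_rot: [0.0, 0.75, 0.661, 0.0]
wrist_force: [-3.3, 1.3, 5.9]
grip_width: 0.128
grasp_force: 50.8
```

>>> arm_command:
  series:
    - [[0,0,0],[0,0,0],0.5]
    - [[0,0,0],[0,0,0],0.5]
    - [[0,0,0],[0,0,0],0.5]
    - [[0,0,0],[0,0,0],0.5]
    - [[0,0,0],[0,0,0],0.5]

```text
clock: 20.35
tool_pos: [547.9, -26.1, 124.7]
ee_rot: [-0.0, 0.75, 0.661, 0.0]
wrist_force: [0.3, -0.2, 0.7]
grip_width: 0.496
grasp_force: 0.0
```

>>> arm_command:
  series:
    - [[0,0,-0.1],[0,0,0],0.5]
    - [[0,0,-0.2],[0,0,0],0.5]
    - [[0,0,-0.35],[0,0,0],0.5]
    - [[0,0,-0.5],[0,0,0],0.5]
    - [[0,0,-0.6],[0,0,0],0.5]

```text
clock: 20.77
tool_pos: [548.8, -26.3, 278.8]
ee_rot: [0.002, 0.75, 0.661, 0.001]
wrist_force: [0.9, -0.5, -0.6]
grip_width: 0.504
grasp_force: 0.0
```

```bash
python3 - <<'E'
from h import *
plan([(450,-160,260,-40),(440,-300,260,-75)])
E
```

```text
[-0.58, -0.326, 0.074] [0.006, -0.001, 0.729] rows 4.6
[-0.455, 0.329, 0.0] [0.0, 0.0, 0.778] rows 4.9
```

>>> arm_command:
  series:
    - [[-0.58,-0.326,0.05],[0,0,0.729],0]
    - [[-0.58,-0.326,0.05],[0,0,0.729],0]
    - [[-0.58,-0.326,0.05],[0,0,0.729],0]
    - [[-0.58,-0.326,0.05],[0,0,0.729],0]
    - [[-0.58,-0.326,0.05],[0,0,0.729],0]

```text
clock: 21.18
tool_pos: [445.3, -164.6, 261.7]
ee_rot: [0.001, 0.909, 0.417, -0.002]
wrist_force: [-0.4, 0.9, 0.1]
grip_width: 1.002
grasp_force: 0.0
```

```bash
python3 - <<'E'
from h import *
plan([(410,-300,260,-75),(380,-380,260,-75)])
E
```

```text
[-0.503, 0.246, 0.008] [0.001, 0.004, 0.762] rows 4.8
[-0.199, 0.278, 0.0] [0.0, 0.0, 0.0] rows 2.0
```

>>> arm_command:
  series:
    - [[-0.503,0.246,0.008],[0,0,0.762],0]
    - [[-0.503,0.246,0.008],[0,0,0.762],0]
    - [[-0.503,0.246,0.008],[0,0,0.762],0]
    - [[-0.503,0.246,0.008],[0,0,0.762],0]
    - [[-0.503,0.246,0.008],[0,0,0.762],0]

```text
clock: 21.6
tool_pos: [413.8, -299.2, 260.0]
ee_rot: [0.0, 0.991, 0.131, -0.0]
wrist_force: [0.2, -0.2, -0.1]
grip_width: 1.005
grasp_force: 0.0
```

>>> arm_command:
  series:
    - [[-0.199,0.278,0],[0,0,0],0]
    - [[-0.199,0.278,0],[0,0,0],0]
    - [[-0.199,0.278,0],[0,0,0],0]
    - [[-0.199,0.278,0],[0,0,0],0]

```text
clock: 21.93
tool_pos: [385.2, -377.6, 260.0]
ee_rot: [-0.0, 0.991, 0.135, -0.0]
wrist_force: [-0.2, 0.5, -0.4]
grip_width: 1.001
grasp_force: 0.0
```

```bash
python3 - <<'E'
from h import *
import pickle
st=telemetry.state();print(st["clock"],st["tool_pos"],ang())
im=get_image("wrist");cv2.imwrite("pics/w6.png",im[:,:,::-1]);pickle.dump(st,open("w6.pkl","wb"))
print(blue(get_image("top")))
cv2.imwrite("pics/s6.png",get_image("scene")[:,:,::-1])
E
```

```text
21.9333 [ 385.15728123 -377.55774637  259.96063336] -74.4782209923464
[(array([379.4, 194.5]), [364, 180, 32, 30, 726]), (array([451.1, 230. ]), [427, 203, 56, 54, 1198]), (array([349.5, 222.4]), [335, 208, 30, 30, 723]), (array([395.3, 227.3]), [380, 213, 32, 30, 748])]
```

View pics/w6.png

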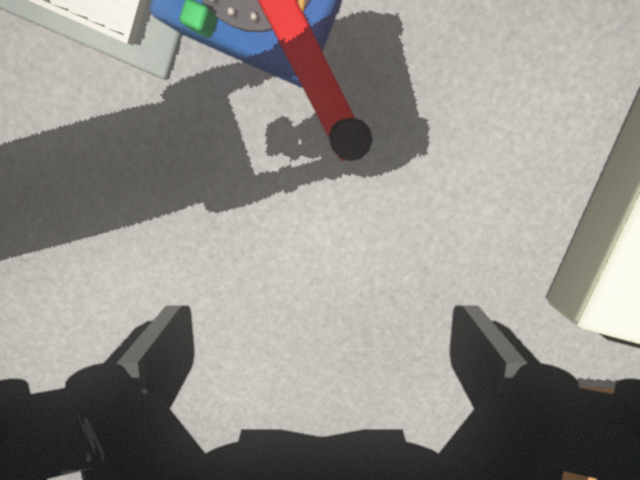

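```bash
python3 - <<'E'
from h import *
import pickle
C=cam("wrist",pickle.load(open("w6.pkl","rb")))
g=atz(C,(351,139),160);print(g,g[:2]-[539.2,-288.1],tri([(C,(351,139)),(cam("top"),(506,265)),(cam("scene"),(218.5,145))]))
plan([(g[0],g[1],230,-75),(g[0],g[1],123,-75)])
E
```

```text
[ 443.5816975  -378.13221594  160.        ] [-95.6183025  -90.03221594] (array([ 441.80592743, -374.52997704,  157.15006564]), [4.2, 5.3, 2.0])
[0.216, 0.074, 0.121] [-0.001, -0.0, 0.017] rows 1.6
[0.0, 0.0, 0.428] [0.0, 0.0, 0.0] rows 2.6
```

>>> arm_command:
  series:
    - [[0.11,0.035,0.06],[0,0,0],0]
    - [[0.216,0.072,0.121],[0,0,0],0]
    - [[0.216,0.072,0.121],[0,0,0],0]
    - [[0.216,0.072,0.121],[0,0,0],0]
    - [[0.216,0.072,0.121],[0,0,0],0]

```text
clock: 22.5
tool_pos: [443.2, -377.8, 230.4]
ee_rot: [0.0, 0.99, 0.138, -0.0]
wrist_force: [0.0, -1.1, 0.1]
grip_width: 0.996
grasp_force: 0.0
```

>>> arm_command:
  series:
    - [[0,0,0.14],[0,0,0],0]
    - [[0,0,0.28],[0,0,0],0]
    - [[0,0,0.42],[0,0,0],0]
    - [[0,0,0.42],[0,0,0],0]
    - [[0,0,0.42],[0,0,0],0.3]

```text
clock: 22.92
tool_pos: [441.9, -377.8, 124.7]
ee_rot: [-0.001, 0.991, 0.137, -0.001]
wrist_force: [-0.8, 0.8, 1.1]
grip_width: 0.883
grasp_force: 0.0
```

>>> arm_command:
  series:
    - [[0,0,0],[0,0,0],1]
    - [[0,0,0],[0,0,0],1]
    - [[0,0,0],[0,0,0],1]
    - [[0,0,0],[0,0,0],1]
    - [[0,0,0],[0,0,0],1]
  grip_force: 40

```text
clock: 23.33
tool_pos: [443.8, -379.8, 127.2]
ee_rot: [0.002, 0.991, 0.137, 0.001]
wrist_force: [-0.3, 0.4, 5.6]
grip_width: 0.272
grasp_force: 38.9
```

>>> arm_command:
  series:
    - [[0,0,0],[0,0,0],1]
    - [[0,0,0],[0,0,0],1]
    - [[0,0,0],[0,0,0],1]

```text
clock: 23.58
tool_pos: [443.9, -379.8, 127.2]
ee_rot: [0.002, 0.991, 0.137, 0.001]
wrist_force: [-0.1, 0.7, 5.6]
grip_width: 0.27
grasp_force: 39.0
```

```bash
cat >> h.py <<'E'
AX=np.array([539.,-288.])
def arc(phis,r=130.5,z=None):
    """phis: target lever angles (world deg) ; shifts in tool axes from now"""
    st=telemetry.state();p=st["tool_pos"];Rm=rot(st["ee_rot"]).as_matrix()
    print("now",np.degrees(np.arctan2(*(p[:2]-AX)[::-1])).round(1),np.linalg.norm(p[:2]-AX).round(1))
    for f in phis:
        f=np.radians(f);t=np.array([*(AX+r*np.array([np.cos(f),np.sin(f)])),z or p[2]])
        print(np.round(Rm.T@(t-p)/250,3).tolist())
E
python3 -c "
from h import *
arc([-132,-128,-124,-120,-116])"
```

```text
now -136.0 132.2
[0.024, 0.028, 0.0]
[0.045, 0.058, 0.0]
[0.068, 0.087, 0.0]
[0.092, 0.114, 0.001]
[0.118, 0.139, 0.001]
```

>>> arm_command:
  series:
    - [[0.024,0.028,0],[0,0,0],1]
    - [[0.045,0.058,0],[0,0,0],1]
    - [[0.068,0.087,0],[0,0,0],1]

```text
clock: 23.83
tool_pos: [464.2, -396.6, 127.1]
ee_rot: [0.001, 0.991, 0.137, -0.002]
wrist_force: [-8.3, 1.6, 9.9]
grip_width: 0.268
grasp_force: 39.3
```

>>> arm_command:
  series:
    - [[0.023,0.028,0],[0,0,0],1]
    - [[0.048,0.052,0],[0,0,0],1]
    - [[0.048,0.052,0],[0,0,0],1]
    - [[0.048,0.052,0],[0,0,0],1]

```text
clock: 24.17
tool_pos: [481.3, -406.3, 127.2]
ee_rot: [0.002, 0.991, 0.137, 0.001]
wrist_force: [0.4, -2.8, 5.5]
grip_width: 0.269
grasp_force: 39.1
```

```bash
python3 -c "
from h import *
print(telemetry.state()['wrist_force']);arc([-112,-108,-104,-100,-96])
print(blue(get_image('top')))"
```

```text
[ 0.44680509 -2.79734396  5.47065826]
now -116.0 131.7
[0.031, 0.02, 0.0]
[0.061, 0.041, 0.0]
[0.092, 0.06, 0.0]
[0.124, 0.077, 0.0]
[0.157, 0.092, 0.001]
[(array([379.6, 194.2]), [364, 179, 32, 31, 727]), (array([446.9, 224.5]), [427, 203, 57, 52, 939]), (array([349.6, 221.9]), [335, 207, 30, 31, 728]), (array([395.4, 227.2]), [380, 212, 33, 31, 756]), (array([468.1, 249.3]), [451, 239, 30, 19, 292])]
```

>>> arm_command:
  series:
    - [[0.031,0.02,0],[0,0,0],1]
    - [[0.061,0.041,0],[0,0,0],1]
    - [[0.092,0.06,0],[0,0,0],1]
    - [[0.124,0.077,0],[0,0,0],1]
    - [[0.157,0.092,0],[0,0,0],1]

```text
clock: 24.63
tool_pos: [519.5, -417.4, 126.8]
ee_rot: [-0.001, 0.991, 0.137, -0.006]
wrist_force: [-44.9, 5.2, 28.5]
grip_width: 0.269
grasp_force: 41.6
```

```bash
python3 -c "
from h import *
print(telemetry.state()['wrist_force']);arc([-92,-88,-84,-80,-76])
print(blue(get_image('top'))[:3])"
```

```text
[-44.85391426   5.23450952  28.5045477 ]
now -98.6 130.8
[0.056, 0.02, -0.001]
[0.091, 0.03, -0.001]
[0.127, 0.038, -0.002]
[0.163, 0.042, -0.002]
[0.199, 0.045, -0.003]
[(array([379.7, 193.8]), [365, 179, 31, 30, 727]), (array([451.3, 230.4]), [427, 203, 56, 55, 1201]), (array([349.7, 221.7]), [335, 207, 31, 30, 733])]
```

```bash
python3 -c "
from h import *
arc([-104,-114,-124,-134,-144])"
```

```text
now -98.9 131.0
[-0.041, -0.023, 0.001]
[-0.115, -0.075, 0.002]
[-0.18, -0.139, 0.003]
[-0.232, -0.213, 0.005]
[-0.271, -0.295, 0.006]
```

>>> arm_command:
  series:
    - [[-0.056,-0.023,0],[0,0,0],1]
    - [[-0.13,-0.075,0],[0,0,0],1]
    - [[-0.195,-0.139,0],[0,0,0],1]
    - [[-0.247,-0.213,0],[0,0,0],1]
    - [[-0.286,-0.295,0],[0,0,0],1]

```text
clock: 25.1
tool_pos: [433.9, -367.6, 127.2]
ee_rot: [0.004, 0.991, 0.136, -0.001]
wrist_force: [-4.1, -6.4, 7.6]
grip_width: 0.266
grasp_force: 39.8
```

```bash
python3 -c "
from h import *
arc([-148,-155,-162,-169,-176])
print(telemetry.state()['wrist_force'],blue(get_image('top'))[:3])"
```

```text
now -142.9 131.9
[-0.01, -0.046, -0.0]
[-0.024, -0.108, -0.001]
[-0.031, -0.172, -0.001]
[-0.029, -0.235, -0.002]
[-0.02, -0.299, -0.002]
[-4.0553164  -6.44007648  7.57070339] [(array([379.7, 193.8]), [365, 179, 31, 30, 728]), (array([450.4, 229.5]), [427, 203, 56, 55, 1165]), (array([349.7, 221.7]), [335, 207, 31, 30, 732])]
```

>>> arm_command:
  series:
    - [[-0.01,-0.046,0],[0,0,0],1]
    - [[-0.024,-0.108,0],[0,0,0],1]
    - [[-0.031,-0.172,0],[0,0,0],1]
    - [[-0.029,-0.235,0],[0,0,0],1]
    - [[-0.02,-0.299,0],[0,0,0],1]

```text
clock: 25.57
tool_pos: [407.5, -295.5, 127.1]
ee_rot: [0.002, 0.991, 0.137, -0.003]
wrist_force: [-13.0, -0.7, 14.0]
grip_width: 0.266
grasp_force: 41.9
```

```bash
python3 -c "
from h import *
arc([-178,-180,-182,-184,-186])
print(telemetry.state()['wrist_force'])"
```

```text
now -176.7 131.7
[0.007, -0.01, -0.0]
[0.012, -0.028, -0.0]
[0.017, -0.045, -0.0]
[0.023, -0.063, -0.0]
[0.029, -0.08, -0.0]
[-13.01534275  -0.71081576  14.04314013]
```

>>> arm_command:
  series:
    - [[0.003,-0.01,0],[0,0,0],1]
    - [[0.007,-0.028,0],[0,0,0],1]
    - [[0.01,-0.045,0],[0,0,0],1]
    - [[0.015,-0.063,0],[0,0,0],1]
    - [[0.015,-0.063,0],[0,0,0],1]

```text
clock: 25.98
tool_pos: [407.8, -278.7, 127.1]
ee_rot: [0.001, 0.991, 0.137, -0.003]
wrist_force: [-13.8, -1.5, 14.8]
grip_width: 0.265
grasp_force: 42.0
```

```bash
sed -i 's/AX=np.array.*/AX=np.array([537.5,-287.5])/; s/r=130.5,/r=130.5,/' h.py; python3 -c "
from h import *
print(telemetry.state()['wrist_force'])
arc([-180,-170,-160,-150,-140,-130,-120,-110,-100])"
```

```text
[-13.76072581  -1.51272087  14.81657731]
now 176.1 130.0
[-0.013, 0.033, 0.0]
[-0.03, 0.122, 0.0]
[-0.031, 0.213, 0.001]
[-0.016, 0.303, 0.001]
[0.014, 0.389, 0.001]
[0.058, 0.469, 0.001]
[0.116, 0.539, 0.0]
[0.184, 0.599, 0.0]
[0.263, 0.645, -0.0]
```

```bash
python3 -c "
from h import *
st=telemetry.state();Rm=rot(st['ee_rot']).as_matrix()
P=lambda f:np.array([*(AX+130.3*np.array([np.cos(np.radians(f)),np.sin(np.radians(f))])),0])
def tab(a,L): print(a,[np.round((Rm.T@(P(f)-P(a)))[:2]/250,3).tolist() for f in L])
tab(-183,[-174,-165,-157,-149,-141]);tab(-141,[-133,-125,-116,-108,-100]);tab(-100,[-108,-116,-125,-133,-141]);tab(-141,[-149,-157,-165,-174,-183])
np.set_printoptions(precision=1,suppress=True)
print(st['clock'])
t=get_image('top');s=get_image('scene')
cv2.imwrite('pics/m7.png',np.hstack([crop(t,310,120,140,140,400,400),crop(s,180,200,140,140,400,400)])[:,:,::-1])
"
```

```text
-183 [[-0.02, 0.079], [-0.028, 0.161], [-0.024, 0.233], [-0.01, 0.305], [0.014, 0.373]]
-141 [[0.033, 0.065], [0.075, 0.124], [0.132, 0.183], [0.189, 0.228], [0.252, 0.264]]
-100 [[-0.063, -0.036], [-0.121, -0.081], [-0.177, -0.14], [-0.219, -0.199], [-0.252, -0.264]]
-141 [[-0.024, -0.069], [-0.038, -0.14], [-0.042, -0.213], [-0.035, -0.294], [-0.014, -0.373]]
25.9833
```

View pics/m7.png

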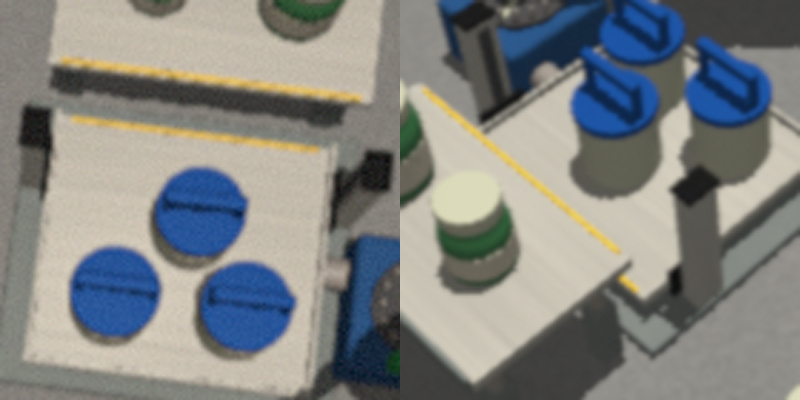

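```bash
python3 -c "
from h import *
import pickle
np.set_printoptions(precision=1,suppress=True)
T=cam('top');S=cam('scene');W=cam('wrist',pickle.load(open('w2.pkl','rb')))
print(tri([(T,(331.7,141.7)),(S,(257,288.6))]),tri([(T,(436.7,154.3)),(S,(187.7,231.5))]))
print('tray',tri([(T,(335.2,161.3)),(S,(264,301.5))]))
# jars etc; line-based: pts on scene stripe vs plane of top stripe
def line(Ca,a,b,Cb,c):
    p,d1=ray(Ca,a);_,d2=ray(Ca,b);n=np.cross(d1,d2);q,e=ray(Cb,c);return q+e*(n@(p-q))/(n@e)
for c in [(187.7,231.5),(222,260),(257,288.6)]: print(line(T,(331.7,141.7),(436.7,154.3),S,c))
for c in [(510,92),(478,355)]: print('w',line(S,(187.7,231.5),(257,288.6),W,c))
"
```

```text
(array([736.5,  17.8, 119.6]), [1.3, 1.3]) (array([ 706. , -231. ,  120.2]), [1.1, 1.1])
tray (array([713.7,   7.5,  34.8]), [2.4, 2.4])
[ 706.6 -228.2  122.1]
[722.7 -98.4 121.3]
[737.   20.1 121.6]
w [738.5  16.  126.3]
w [ 714.4 -174.5  124.9]
```

>>> arm_command:
  series:
    - [[-0.02,0.079,0],[0,0,0],1]
    - [[-0.028,0.161,0],[0,0,0],1]
    - [[-0.024,0.233,0],[0,0,0],1]
    - [[-0.01,0.305,0],[0,0,0],1]
    - [[0.014,0.373,0],[0,0,0],1]

```text
clock: 26.5
tool_pos: [435.4, -369.3, 127.1]
ee_rot: [0.001, 0.991, 0.137, -0.004]
wrist_force: [-14.1, -1.7, 13.4]
grip_width: 0.269
grasp_force: 42.1
```

>>> arm_command:
  series:
    - [[0.033,0.065,0],[0,0,0],1]
    - [[0.075,0.124,0],[0,0,0],1]
    - [[0.132,0.183,0],[0,0,0],1]
    - [[0.189,0.228,0],[0,0,0],1]
    - [[0.252,0.264,0],[0,0,0],1]

```text
clock: 26.92
tool_pos: [515.8, -416.7, 127.2]
ee_rot: [0.003, 0.991, 0.136, -0.002]
wrist_force: [-8.5, -4.4, 8.2]
grip_width: 0.267
grasp_force: 41.4
```

```bash
python3 -c "
from h import *
print(telemetry.state()['wrist_force']);arc([-100])
print(blue(get_image('top')))
im=get_image('scene');print(blue(im))"
```

```text
[-8.4547611  -4.41432819  8.24413118]
now -99.5 131.1
[-0.003, -0.004, -0.0]
[(array([380.4, 192.5]), [365, 178, 32, 30, 750]), (array([451.6, 230.4]), [427, 203, 56, 55, 1204]), (array([350.1, 220.6]), [335, 206, 31, 30, 752]), (array([396.6, 225.9]), [381, 211, 33, 31, 779])]
[(array([122.7,  44.9]), [60, 0, 152, 116, 7894]), (array([446.7,  29.4]), [429, 5, 33, 69, 1068]), (array([378.1,  57.4]), [365, 6, 30, 91, 1422]), (array([50.6, 59.3]), [28, 12, 51, 101, 949]), (array([513.1,  81.2]), [458, 22, 119, 122, 7827]), (array([196.1,  66.2]), [183, 59, 28, 15, 248]), (array([250.5, 216. ]), [214, 189, 66, 55, 1813]), (array([293.7, 226. ]), [279, 208, 31, 32, 649])]
```

>>> arm_command:
  series:
    - [[-0.063,-0.036,0],[0,0,0],1]
    - [[-0.121,-0.081,0],[0,0,0],1]
    - [[-0.177,-0.14,0],[0,0,0],1]
    - [[-0.219,-0.199,0],[0,0,0],1]
    - [[-0.252,-0.264,0],[0,0,0],1]

```text
clock: 27.43
tool_pos: [436.3, -370.4, 127.2]
ee_rot: [0.004, 0.991, 0.136, -0.001]
wrist_force: [-7.4, -7.8, 6.4]
grip_width: 0.268
grasp_force: 41.2
```

>>> arm_command:
  series:
    - [[-0.024,-0.069,0],[0,0,0],1]
    - [[-0.038,-0.14,0],[0,0,0],1]
    - [[-0.042,-0.213,0],[0,0,0],1]
    - [[-0.035,-0.294,0],[0,0,0],1]
    - [[-0.014,-0.373,0],[0,0,0],1]

```text
clock: 27.85
tool_pos: [407.6, -278.8, 127.1]
ee_rot: [0.001, 0.991, 0.136, -0.002]
wrist_force: [-8.1, -0.6, 12.3]
grip_width: 0.267
grasp_force: 42.0
```

>>> arm_command:
  series:
    - [[-0.02,0.079,0],[0,0,0],1]
    - [[-0.028,0.161,0],[0,0,0],1]
    - [[-0.024,0.233,0],[0,0,0],1]
    - [[-0.01,0.305,0],[0,0,0],1]
    - [[0.014,0.373,0],[0,0,0],1]

```text
clock: 28.27
tool_pos: [435.6, -369.0, 127.1]
ee_rot: [0.001, 0.991, 0.137, -0.003]
wrist_force: [-13.2, -2.0, 12.3]
grip_width: 0.269
grasp_force: 42.5
```

>>> arm_command:
  series:
    - [[0.033,0.065,0],[0,0,0],1]
    - [[0.075,0.124,0],[0,0,0],1]
    - [[0.132,0.183,0],[0,0,0],1]
    - [[0.189,0.228,0],[0,0,0],1]
    - [[0.252,0.264,0],[0,0,0],1]

```text
clock: 28.68
tool_pos: [515.8, -416.7, 127.2]
ee_rot: [0.003, 0.991, 0.136, -0.002]
wrist_force: [-8.8, -3.1, 8.5]
grip_width: 0.271
grasp_force: 41.9
```

```bash
cat >> h.py <<'E'
def lift():
    T=cam("top");S=cam("scene");near=lambda L,u:min(L,key=lambda b:np.linalg.norm(b[0]-u))
    b0=near(blue(cv2.imread("pics/s6.png")[:,:,::-1]),(288,240));x0=tri([(T,(349.5,222.4)),(S,b0[0])])[0]
    t=near(blue(get_image("top")),(351,219));s=near(blue(get_image("scene")),(298,215))
    x=tri([(T,t[0]),(S,s[0])])[0];print("lift",x-x0,b0[1],t[1],s[1])
E
python3 -c "
from h import *
print(telemetry.state()['wrist_force']);arc([-100]);lift()"
```

```text
[-8.78404729 -3.11047342  8.51628995]
now -99.5 131.0
[-0.003, -0.004, -0.0]
lift [-4.48689099e-03  1.31687235e-01  3.82016297e+01] [280, 215, 30, 31, 612] [335, 204, 32, 32, 772] [279, 204, 31, 32, 672]
```

>>> arm_command:
  series:
    - [[-0.063,-0.036,0],[0,0,0],1]
    - [[-0.121,-0.081,0],[0,0,0],1]
    - [[-0.177,-0.14,0],[0,0,0],1]
    - [[-0.219,-0.199,0],[0,0,0],1]
    - [[-0.252,-0.264,0],[0,0,0],1]

```text
clock: 29.2
tool_pos: [436.5, -370.2, 127.2]
ee_rot: [0.004, 0.991, 0.136, -0.001]
wrist_force: [-6.9, -7.0, 6.1]
grip_width: 0.268
grasp_force: 41.5
```

>>> arm_command:
  series:
    - [[-0.024,-0.069,0],[0,0,0],1]
    - [[-0.038,-0.14,0],[0,0,0],1]
    - [[-0.042,-0.213,0],[0,0,0],1]
    - [[-0.035,-0.294,0],[0,0,0],1]
    - [[-0.014,-0.373,0],[0,0,0],1]

```text
clock: 29.62
tool_pos: [408.0, -278.8, 127.1]
ee_rot: [0.002, 0.991, 0.136, -0.002]
wrist_force: [-6.8, -0.7, 11.4]
grip_width: 0.265
grasp_force: 42.3
```

>>> arm_command:
  series:
    - [[-0.02,0.079,0],[0,0,0],1]
    - [[-0.028,0.161,0],[0,0,0],1]
    - [[-0.024,0.233,0],[0,0,0],1]
    - [[-0.01,0.305,0],[0,0,0],1]
    - [[0.014,0.373,0],[0,0,0],1]

```text
clock: 30.03
tool_pos: [435.8, -368.8, 127.0]
ee_rot: [0.001, 0.991, 0.137, -0.003]
wrist_force: [-13.0, -0.5, 12.5]
grip_width: 0.267
grasp_force: 42.8
```

>>> arm_command:
  series:
    - [[0.033,0.065,0],[0,0,0],1]
    - [[0.075,0.124,0],[0,0,0],1]
    - [[0.132,0.183,0],[0,0,0],1]
    - [[0.189,0.228,0],[0,0,0],1]
    - [[0.252,0.264,0],[0,0,0],1]

```text
clock: 30.45
tool_pos: [515.9, -416.5, 127.1]
ee_rot: [0.002, 0.991, 0.136, -0.002]
wrist_force: [-8.1, -4.3, 8.3]
grip_width: 0.269
grasp_force: 42.2
```

>>> arm_command:
  series:
    - [[-0.063,-0.036,0],[0,0,0],1]
    - [[-0.121,-0.081,0],[0,0,0],1]
    - [[-0.177,-0.14,0],[0,0,0],1]
    - [[-0.219,-0.199,0],[0,0,0],1]
    - [[-0.252,-0.264,0],[0,0,0],1]

```text
clock: 30.87
tool_pos: [436.8, -370.0, 127.2]
ee_rot: [0.004, 0.991, 0.136, -0.001]
wrist_force: [-7.0, -7.1, 5.9]
grip_width: 0.262
grasp_force: 41.8
```

>>> arm_command:
  series:
    - [[-0.024,-0.069,0],[0,0,0],1]
    - [[-0.038,-0.14,0],[0,0,0],1]
    - [[-0.042,-0.213,0],[0,0,0],1]
    - [[-0.035,-0.294,0],[0,0,0],1]
    - [[-0.014,-0.373,0],[0,0,0],1]

```text
clock: 31.28
tool_pos: [408.3, -278.7, 127.1]
ee_rot: [0.002, 0.991, 0.136, -0.001]
wrist_force: [-5.3, -0.9, 10.3]
grip_width: 0.266
grasp_force: 42.4
```

>>> arm_command:
  series:
    - [[-0.02,0.079,0],[0,0,0],1]
    - [[-0.028,0.161,0],[0,0,0],1]
    - [[-0.024,0.233,0],[0,0,0],1]
    - [[-0.01,0.305,0],[0,0,0],1]
    - [[0.014,0.373,0],[0,0,0],1]

```text
clock: 31.7
tool_pos: [436.1, -368.7, 127.1]
ee_rot: [0.001, 0.991, 0.137, -0.003]
wrist_force: [-12.1, 0.6, 12.6]
grip_width: 0.266
grasp_force: 42.9
```

>>> arm_command:
  series:
    - [[0.033,0.065,0],[0,0,0],1]
    - [[0.075,0.124,0],[0,0,0],1]
    - [[0.132,0.183,0],[0,0,0],1]
    - [[0.189,0.228,0],[0,0,0],1]
    - [[0.252,0.264,0],[0,0,0],1]

```text
clock: 32.12
tool_pos: [515.9, -416.4, 127.1]
ee_rot: [0.002, 0.991, 0.136, -0.002]
wrist_force: [-8.9, -3.1, 8.0]
grip_width: 0.266
grasp_force: 42.4
```

```bash
python3 -c "
from h import *
print(telemetry.state()['wrist_force']);arc([-100]);lift()
t=get_image('top');s=get_image('scene')
cv2.imwrite('pics/m8.png',np.hstack([crop(t,310,120,140,140,400,400),crop(s,180,200,140,140,400,400)])[:,:,::-1])"
```

```text
[-8.90551077 -3.11308178  7.97598085]
now -99.5 130.7
[-0.004, -0.003, 0.0]
lift [-1.05668359e-01  5.59718938e-02  6.90453119e+01] [280, 215, 30, 31, 612] [336, 201, 32, 32, 814] [278, 195, 32, 32, 697]
```

View pics/m8.png

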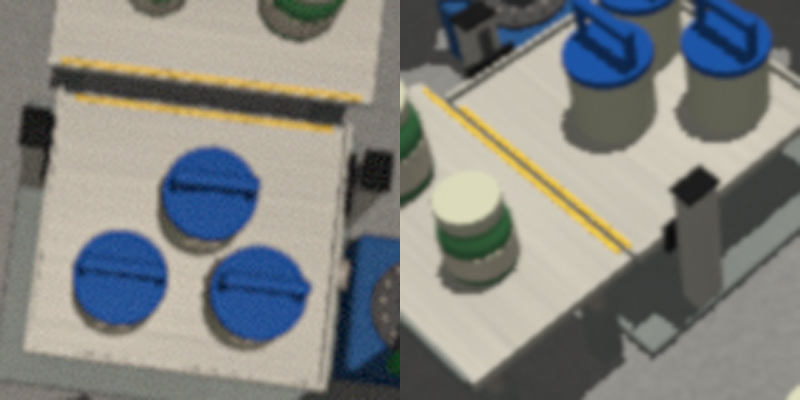

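```bash
cat >> h.py <<'E'
def yl(n,box,show=True):
    im=get_image(n);hsv=cv2.cvtColor(im,cv2.COLOR_RGB2HSV);m=cv2.inRange(hsv,(18,90,90),(32,255,255))
    x,y,w,h=box;k=np.zeros_like(m);k[y:y+h,x:x+w]=m[y:y+h,x:x+w]
    k,l,s,c=cv2.connectedComponentsWithStats(k);out=[]
    for i in range(1,k):
        if s[i,4]>30:
            p=np.argwhere(l==i)[:,::-1].astype(np.float32);v=cv2.fitLine(p,cv2.DIST_L2,0,.01,.01).ravel()
            out.append((s[i].tolist(),v[2:]-30*v[:2],v[2:]+30*v[:2]))
    return out
def planeint(Ca,a,Cb,b,y):
    f=lambda C,l:(np.cross(ray(C,l[1])[1],ray(C,l[2])[1]),C[2])
    (n1,p1),(n2,p2)=f(Ca,a),f(Cb,b)
    return np.linalg.solve(np.array([n1,n2,[0,1,0]]),[n1@p1,n2@p2,y])
E
python3 -c "
from h import *
np.set_printoptions(precision=1,suppress=True)
T=cam('top');S=cam('scene')
t=yl('top',(320,125,130,60));s=yl('scene',(180,200,110,110))
for q in t+s: print(q)
for a,b in zip(sorted(t,key=lambda q:q[0][1])[:2],sorted(s,key=lambda q:q[1][0]-q[1][1])[:2]): print(planeint(T,a,S,b,-100),planeint(T,a,S,b,-20),planeint(T,a,S,b,-180))
"
```

```text
([331, 140, 105, 16, 317], array([353.7, 143.6], dtype=float32), array([413.2, 151.2], dtype=float32))
([336, 152, 91, 15, 253], array([352. , 155.5], dtype=float32), array([411.5, 163. ], dtype=float32))
([188, 231, 73, 58, 492], array([203.4, 242. ], dtype=float32), array([250. , 279.8], dtype=float32))
[ 720.7 -100.   130.1] [730.8 -20.  131.3] [ 710.6 -180.   128.9]
```

```bash
python3 -c "
from h import *
from scipy.ndimage import map_coordinates as mc
im=get_image('scene').astype(float);y=im[:,:,0]-im[:,:,2]
a=np.array([203.4,242.]);b=np.array([250,279.8]);d=(b-a)/60;n=np.array([d[1],-d[0]])
for lo,hi in [(0,20),(20,40),(40,60)]:
    o=np.arange(-8,8.1,.5);pr=[np.mean([mc(y,[[ (a+t*d+k*n)[1]],[(a+t*d+k*n)[0]]],order=1)[0] for t in np.arange(lo,hi)]) for k in o]
    print(lo,dict(zip(o.tolist(),np.round(pr).astype(int).tolist())))
"
```

```text
0 {-8.0: 21, -7.5: 21, -7.0: 21, -6.5: 21, -6.0: 21, -5.5: 21, -5.0: 21, -4.5: 23, -4.0: 28, -3.5: 40, -3.0: 63, -2.5: 93, -2.0: 122, -1.5: 134, -1.0: 124, -0.5: 98, 0.0: 72, 0.5: 65, 1.0: 81, 1.5: 109, 2.0: 129, 2.5: 127, 3.0: 105, 3.5: 75, 4.0: 49, 4.5: 33, 5.0: 25, 5.5: 22, 6.0: 21, 6.5: 21, 7.0: 21, 7.5: 21, 8.0: 21}
20 {-8.0: 21, -7.5: 21, -7.0: 21, -6.5: 21, -6.0: 21, -5.5: 21, -5.0: 22, -4.5: 25, -4.0: 33, -3.5: 50, -3.0: 78, -2.5: 110, -2.0: 133, -1.5: 135, -1.0: 116, -0.5: 87, 0.0: 66, 0.5: 67, 1.0: 89, 1.5: 118, 2.0: 134, 2.5: 124, 3.0: 97, 3.5: 67, 4.0: 43, 4.5: 29, 5.0: 23, 5.5: 21, 6.0: 21, 6.5: 21, 7.0: 21, 7.5: 20, 8.0: 20}
40 {-8.0: 21, -7.5: 21, -7.0: 21, -6.5: 21, -6.0: 21, -5.5: 22, -5.0: 24, -4.5: 30, -4.0: 43, -3.5: 66, -3.0: 98, -2.5: 127, -2.0: 139, -1.5: 129, -1.0: 101, -0.5: 73, 0.0: 61, 0.5: 74, 1.0: 103, 1.5: 129, 2.0: 135, 2.5: 118, 3.0: 88, 3.5: 59, 4.0: 38, 4.5: 27, 5.0: 22, 5.5: 21, 6.0: 21, 6.5: 21, 7.0: 21, 7.5: 21, 8.0: 21}
```

```bash
python3 -c "
from h import *
np.set_printoptions(precision=1,suppress=True)
T=cam('top');S=cam('scene')
a=np.array([203.4,242.]);b=np.array([250,279.8]);d=(b-a)/60;n=np.array([d[1],-d[0]])
L=lambda u,v:(0,a+10*d+u*n,a+50*d+v*n)
dt=(0,(353.7,143.6),(413.2,151.2));tt=(0,(352,155.5),(411.5,163))
for y in(-20,-100,-180): print(planeint(T,dt,S,L(-1.45,-2.0),y),planeint(T,tt,S,L(2.2,1.85),y))
"
```

```text
[732.9 -20.  124.9] [711.9 -20.   98.1]
[ 722.5 -100.   124.8] [ 701.7 -100.    98.2]
[ 712.2 -180.   124.8] [ 691.4 -180.    98.3]
```

>>> arm_command:
  series:
    - [[-0.063,-0.036,0],[0,0,0],1]
    - [[-0.121,-0.081,0],[0,0,0],1]
    - [[-0.177,-0.14,0],[0,0,0],1]
    - [[-0.219,-0.199,0],[0,0,0],1]
    - [[-0.252,-0.264,0],[0,0,0],1]

```text
clock: 32.88
tool_pos: [436.9, -369.7, 127.1]
ee_rot: [0.004, 0.991, 0.136, -0.001]
wrist_force: [-5.2, -5.5, 5.8]
grip_width: 0.269
grasp_force: 42.0
```

>>> arm_command:
  series:
    - [[-0.024,-0.069,0],[0,0,0],1]
    - [[-0.038,-0.14,0],[0,0,0],1]
    - [[-0.042,-0.213,0],[0,0,0],1]
    - [[-0.035,-0.294,0],[0,0,0],1]
    - [[-0.014,-0.373,0],[0,0,0],1]

```text
clock: 33.3
tool_pos: [408.6, -278.7, 127.1]
ee_rot: [0.002, 0.991, 0.136, -0.001]
wrist_force: [-3.4, -0.5, 9.6]
grip_width: 0.267
grasp_force: 42.5
```

>>> arm_command:
  series:
    - [[-0.02,0.079,0],[0,0,0],1]
    - [[-0.028,0.161,0],[0,0,0],1]
    - [[-0.024,0.233,0],[0,0,0],1]
    - [[-0.01,0.305,0],[0,0,0],1]
    - [[0.014,0.373,0],[0,0,0],1]

```text
clock: 33.72
tool_pos: [436.2, -368.5, 127.0]
ee_rot: [0.001, 0.991, 0.137, -0.003]
wrist_force: [-10.6, -0.3, 12.2]
grip_width: 0.266
grasp_force: 43.0
```

>>> arm_command:
  series:
    - [[0.033,0.065,0],[0,0,0],1]
    - [[0.075,0.124,0],[0,0,0],1]
    - [[0.132,0.183,0],[0,0,0],1]
    - [[0.189,0.228,0],[0,0,0],1]
    - [[0.252,0.264,0],[0,0,0],1]

```text
clock: 34.13
tool_pos: [515.9, -416.3, 127.1]
ee_rot: [0.002, 0.991, 0.136, -0.002]
wrist_force: [-8.2, -2.7, 7.9]
grip_width: 0.266
grasp_force: 42.5
```

>>> arm_command:
  series:
    - [[-0.063,-0.036,0],[0,0,0],1]
    - [[-0.121,-0.081,0],[0,0,0],1]
    - [[-0.177,-0.14,0],[0,0,0],1]
    - [[-0.219,-0.199,0],[0,0,0],1]
    - [[-0.252,-0.264,0],[0,0,0],1]

```text
clock: 34.55
tool_pos: [437.1, -369.6, 127.1]
ee_rot: [0.004, 0.991, 0.136, -0.001]
wrist_force: [-4.6, -5.0, 6.7]
grip_width: 0.268
grasp_force: 42.1
```

>>> arm_command:
  series:
    - [[-0.024,-0.069,0],[0,0,0],1]
    - [[-0.038,-0.14,0],[0,0,0],1]
    - [[-0.042,-0.213,0],[0,0,0],1]
    - [[-0.035,-0.294,0],[0,0,0],1]
    - [[-0.014,-0.373,0],[0,0,0],1]

```text
clock: 34.97
tool_pos: [408.8, -278.6, 127.0]
ee_rot: [0.002, 0.991, 0.136, -0.001]
wrist_force: [-3.6, -0.9, 8.8]
grip_width: 0.265
grasp_force: 42.6
```

```bash
python3 -c "
from h import *
arc([-100]);lift()"
```

```text
now 176.1 129.0
[0.26, 0.644, 0.002]
lift [-0.16444734  0.12358824 83.77808838] [280, 215, 30, 31, 612] [336, 200, 33, 32, 840] [278, 190, 32, 32, 705]
```

>>> arm_command:
  series:
    - [[-0.02,0.079,0],[0,0,0],1]
    - [[-0.028,0.161,0],[0,0,0],1]
    - [[-0.024,0.233,0],[0,0,0],1]
    - [[-0.01,0.305,0],[0,0,0],1]
    - [[0.014,0.373,0],[0,0,0],1]

```text
clock: 35.48
tool_pos: [436.5, -368.4, 127.3]
ee_rot: [0.0, 0.991, 0.137, -0.002]
wrist_force: [-10.7, 1.3, 15.3]
grip_width: 0.263
grasp_force: 43.0
```

>>> arm_command:
  series:
    - [[0.033,0.065,0],[0,0,0],1]
    - [[0.075,0.124,0],[0,0,0],1]
    - [[0.106,0.158,0],[0,0,0],1]
    - [[0.106,0.158,0],[0,0,0],1]
    - [[0.106,0.158,0],[0,0,0],1]

```text
clock: 35.9
tool_pos: [474.9, -401.0, 127.5]
ee_rot: [0.004, 0.991, 0.137, 0.0]
wrist_force: [-3.9, -8.1, 5.0]
grip_width: 0.27
grasp_force: 41.9
```

```bash
python3 -c "
from h import *
arc([-141]);lift()
t=get_image('top');s=get_image('scene')
cv2.imwrite('pics/m9.png',np.hstack([crop(t,320,130,120,60,800,400)[:, :400],crop(s,180,200,100,100,400,400)])[:,:,::-1])
for q in yl('top',(320,125,130,60))+yl('scene',(180,200,110,110)): print(q)"
```

```text
now -118.9 129.6
[-0.116, -0.163, -0.001]
lift [-0.12141155  0.1746414  95.04309535] [280, 215, 30, 31, 612] [336, 199, 33, 33, 858] [278, 186, 32, 33, 715]
([332, 140, 104, 16, 312], array([353.79282, 143.55704], dtype=float32), array([413.3033 , 151.20578], dtype=float32))
([336, 149, 93, 14, 303], array([352.55753, 151.74498], dtype=float32), array([412.08273, 159.27812], dtype=float32))
([188, 231, 69, 58, 256], array([201.10504, 241.80656], dtype=float32), array([247.34808, 280.03717], dtype=float32))
([199, 230, 61, 50, 230], array([206.2865 , 235.88394], dtype=float32), array([252.75699, 273.8378 ], dtype=float32))
```

View pics/m9.png

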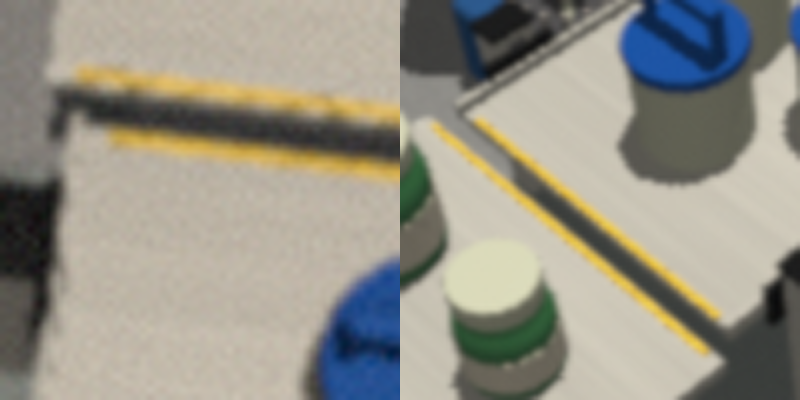

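Both stripes are now well separated and look level; compute the heights.

```bash
python3 -c "
from h import *
np.set_printoptions(precision=1,suppress=True)
T=cam('top');S=cam('scene')
t=sorted(yl('top',(320,125,130,60)),key=lambda q:q[0][1]);s=sorted(yl('scene',(180,200,110,110)),key=lambda q:q[1][0]-q[1][1])
for y in(-20,-100,-180): print([planeint(T,a,S,b,y) for a,b in zip(t,s)])
P=lambda f:np.array([*(AX+130.0*np.array([np.cos(np.radians(f)),np.sin(np.radians(f))])),0])
Rm=rot(telemetry.state()['ee_rot']).as_matrix()
def tab(a,L): print(a,[np.round((Rm.T@(P(f)-P(a)))[:2]/250,3).tolist() for f in L])
tab(-119.5,[-124,-132,-141,-150,-158]);tab(-158,[-166,-174,-180,-183,-183.5])
"
```

```text
[array([732.7, -20. , 125.8]), array([712.6, -20. , 125. ])]
[array([ 722.4, -100. ,  125.2]), array([ 702.2, -100. ,  125. ])]
[array([ 712.2, -180. ,  124.7]), array([ 691.9, -180. ,  124.9])]
-119.5 [[-0.028, -0.03], [-0.071, -0.089], [-0.109, -0.161], [-0.135, -0.238], [-0.148, -0.309]]
-158 [[-0.003, -0.072], [0.004, -0.145], [0.016, -0.198], [0.024, -0.224], [0.026, -0.228]]
```

>>> arm_command:
  series:
    - [[-0.028,-0.03,0],[0,0,0],1]
    - [[-0.071,-0.089,0],[0,0,0],1]
    - [[-0.109,-0.161,0],[0,0,0],1]
    - [[-0.135,-0.238,0],[0,0,0],1]
    - [[-0.148,-0.309,0],[0,0,0],1]

```text
clock: 36.72
tool_pos: [417.2, -334.7, 127.4]
ee_rot: [0.002, 0.991, 0.136, -0.0]
wrist_force: [-1.7, -2.2, 9.3]
grip_width: 0.268
grasp_force: 42.2
```

>>> arm_command:
  series:
    - [[-0.003,-0.072,0],[0,0,0],1]
    - [[0.004,-0.145,0],[0,0,0],1]
    - [[0.016,-0.198,0],[0,0,0],1]
    - [[0.024,-0.226,0],[0,0,0],1]
    - [[0.026,-0.23,0],[0,0,0],1]

```text
clock: 37.13
tool_pos: [409.0, -277.7, 127.4]
ee_rot: [0.004, 0.991, 0.137, 0.0]
wrist_force: [-5.3, -8.0, 6.4]
grip_width: 0.264
grasp_force: 42.0
```

```bash
python3 -c "
from h import *
print(telemetry.state()['wrist_force']);arc([-183.8])"
```

```text
[-5.30942194 -8.04048117  6.43727969]
now 175.6 128.9
[-0.008, 0.002, 0.0]
```

At the rest stop (it pushes back 8 N). Release and retreat.

>>> arm_command:
  series:
    - [[0,0,0],[0,0,0],0.5]
    - [[0,0,0],[0,0,0],0.3]
    - [[0,0,0],[0,0,0],0.1]
    - [[0,0,0],[0,0,0],0.1]
    - [[0,0,0],[0,0,0],0.1]

```text
clock: 37.55
tool_pos: [408.6, -275.4, 124.7]
ee_rot: [-0.0, 0.991, 0.137, -0.0]
wrist_force: [0.5, 0.1, 0.7]
grip_width: 0.902
grasp_force: 0.0
```

>>> arm_command:
  series:
    - [[0,0,-0.1],[0,0,0],0.1]
    - [[0,0,-0.25],[0,0,0],0.1]
    - [[0,0,-0.4],[0,0,0],0.1]
    - [[0,0,-0.5],[0,0,0],0.1]
    - [[0,0,-0.5],[0,0,0],0.1]

```text
clock: 37.97
tool_pos: [411.1, -278.1, 256.7]
ee_rot: [0.005, 0.991, 0.137, 0.003]
wrist_force: [-0.5, -1.5, -0.3]
grip_width: 0.899
grasp_force: 0.0
```

>>> arm_command:
  series:
    - [[-0.4,0,0],[0,0,0],0]
    - [[-0.4,0,0],[0,0,0],0]
    - [[-0.4,0,0],[0,0,0],0]
    - [[-0.4,0,0],[0,0,0],0]
    - [[-0.4,0,0],[0,0,0],0]

```text
clock: 38.38
tool_pos: [312.0, -302.7, 249.4]
ee_rot: [-0.0, 0.991, 0.136, 0.0]
wrist_force: [0.1, -0.7, 0.1]
grip_width: 1.001
grasp_force: 0.0
```

```bash
python3 -c "
from h import *
np.set_printoptions(precision=1,suppress=True)
lift()
T=cam('top');S=cam('scene')
t=sorted(yl('top',(320,125,130,60)),key=lambda q:q[0][1]);s=sorted(yl('scene',(180,200,110,110)),key=lambda q:q[1][0]-q[1][1])
print([planeint(T,a,S,b,-100) for a,b in zip(t,s)])
cv2.imwrite('pics/m10.png',np.hstack([crop(get_image('top'),310,120,200,200,400,400),crop(get_image('scene'),150,110,180,180,400,400)])[:,:,::-1])"
```

```text
lift [-0.2  0.2 95.6] [280, 215, 30, 31, 612] [336, 199, 33, 32, 860] [278, 186, 32, 33, 715]
[array([ 722.4, -100. ,  125.3]), array([ 702.2, -100. ,  124.9])]
```

View pics/m10.png

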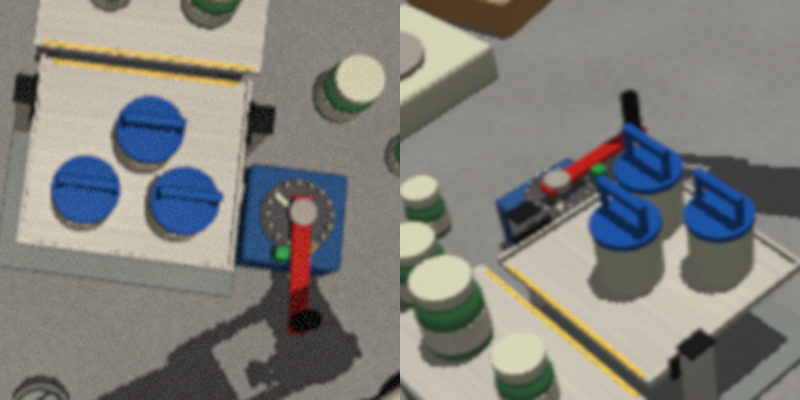

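```bash
python3 -c "
from rig import ticket;print(ticket.close_job())"
```

```text
the job is handed in; nothing more can be done
None
```

I handed the job in at about 38 s: all three pails stand on the tray, its floor is within about 1 mm of the deck height by the cameras, the lever is back at the green bumper, and the arm is clear. I have not seen the judge's result.

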